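# Free the test jig's swing arm from its ball and hold it up

## Task

Open the board test jig: with the pry tool's thin blade under its lip, lever the grey hood on the coupler up and right over until it stands open, then lay the pry tool flat on the table and let go of it. Take the latch post that was under the hood, pull it sideways against its spring, lift the swing arm off the ball until its head is at least 50 mm higher than before, and finish with the gripper still holding the arm up there, steady (do not put it down or let go). Leave the hood open and all other things on the table where they are.

Things in the scene. Friction and masses are not known exactly. Their poses are not given: they have to be found in the camera images.
- jig: Dark grey metal base plate of the board test jig, fixed, 300 x 120 x 12 mm, spanning jig x -70 to 230, y -60 to 60. Origin on the table under the steel ball (30 mm across, top at z = 75 mm, on a thin neck). x points along the arm from ball to hinge tower (x = 190, top z = 92), y is the way the latch is pulled, z up. All 'jig' measures below are mm in this frame.
- swingarm (a joint): Angle of the plain metal swing arm about its level hinge (along jig y, at jig x = 190, z = 75): 0 = down on the ball, grows as the coupler head at its free end rises; stop at 0.9 rad. Falls back by its weight (2 to 3 N at the head) when let go. Locked to the ball, with 0.02 rad of play, until the latch is pulled.
- head (a point): Point in the coupler head, at the arm's free end, where the ball's top sits: jig x = 0, y = 0, z = 75 with the arm down. The head spans jig x -51 to 45, y -29 to 29, flat roof at z = 87, and at its free end a raised ledge (jig x -53 to -35) with its top at z = 97.
- latch (a joint): Travel of the spring latch (m) along jig +y: 0 = locked, a steel fork holding under the ball; clear of the ball from 0.012 on; stop at 0.018. The spring takes about 5 N to start and 10 N at the stop, and pulls the latch back when let go. The latch rides on the arm: lifting its post lifts the arm.
- post (a point): Middle of the latch's upright black square post, 14 x 14 mm, faces along jig x and y: jig x = 0, y = latch travel, z = 116 with the arm down; top z = 133, foot z = 92 on the latch's flat steel plate. Axes as the jig's with the arm down. Covered by the hood while that is shut; free to be pinched from above once it is open.
- hood (a joint): Angle of the grey hood over the post: 0 to 0.05 = shut, grows as the lip rises and the hood swings over towards jig +x; stop at 1.70 rad, standing up with its hollow side facing jig -x. Light friction hinge: about 1 N at the lip raises it; past about 1 rad it stays where it is left. 88 x 70 mm, top z = 145 when shut.
- hood_lip (a point): Lower outer edge, mid-width, of the hood's lip: a tab 62 mm wide, 4 thick, jutting 20 mm from the front wall towards jig -x. Shut: jig x = -56, z = 109, over a slot 12 mm high (down to the ledge) open to jig -x. The front wall (4 mm) ends level with the lip, and behind it the hood is hollow: a blade can enter 45 mm past the lip's edge before the post.
- hood_hinge (a point): Middle of the hood's hinge line (along jig y): jig x = 58, z = 99 with the arm down; rides on the arm. Lip edge at 114 mm from it, the hood's inner roof 42 mm above it when shut.
- pry_handle (a point): Centre of the loose pry tool's straight black handle, 100 x 18 x 22 mm (long, wide, high); a flat steel blade, 14 mm wide and 3 thick, sticks out 85 mm from its front end at half height. x axis along the tool towards the blade tip, z up. Lies flat, this point 11 mm above the table, on the left or right; about 70 g, balances 5 to 15 mm ahead of this point.
- pry_tip (a point): Tip of the pry tool's blade, 135 mm from the handle's centre along the tool's x, at half the blade's thickness.
- screwdriver_grip (a point): Bystander: screwdriver, round black handle (26 mm across, 100 long) and thin round shaft, 200 mm in all, lying on the side of the table away from the pry tool. Point in its handle.
- module: Bystander: grey box 60 x 42 x 22 mm with a knob on top (38 mm high), on the robot's side of the jig. Origin centre of underside.
- cell: Bystander: coin cell 24 mm across, 5 mm high, lying beyond the jig. Origin centre of underside.
- meter: Bystander: multimeter lying flat, 190 x 90 x 50 mm. Origin centre of underside.
- pencup: Bystander: dark steel pen cup 76 mm across, 100 mm high, pens up to 160 mm. Origin centre of underside.
- cardbox: Bystander: open card box 80 x 110 x 45 mm. Origin centre of underside.
- ruler: Bystander: steel ruler 28 x 210 x 3 mm lying flat near the robot. Origin centre of underside.
- battery: Bystander: block battery 26 x 17 x 49 mm standing. Origin centre of underside.
Not all that is in view belongs to the job. Leave any purple look-alike of the part that bears pry_handle alone.

How it is judged:
On the way, in this order (a step that is already met when the one before it is completed fails the run):
1. the hood is raised well past half a radian, resting on the pry tool's blade (value of joint hood above 0.5 rad and contact force between pry and hood above 0.1 N), for 0.05 s.
2. the hood stands open and the pry tool lies flat on the table, let go, before the arm is lifted (value of joint hood above 1.2 rad and height (world z) of pry_handle below 0.016 m and height (world z) of pry_tip below 0.018 m and contact force between pry and the fingers below 0.2 N and value of joint swingarm below 0.05 rad), for 0.2 s.
3. the latch is pulled sideways clear of the ball while the arm is still down (value of joint latch above 0.01 m and value of joint swingarm below 0.06 rad), for 0.05 s.
At the end, for the whole second after the job is handed in: Head point over 120 mm above the table (45 mm up from the ball), arm still (under 0.1 rad/s) and carried by the fingers (over 1 N on the arm or its latch), hood open (over 1.2 rad), pry tool lying flat on the table, not held; bystanders within 30 mm of their places (height (world z) of head above 0.12 m and contact force between swingarm and the fingers above 1 N and velocity of joint swingarm between -0.1 and 0.1 rad/s and value of joint hood above 1.2 rad and height (world z) of pry_handle below 0.016 m and height (world z) of pry_tip below 0.018 m and contact force between pry and the fingers below 0.2 N); the arm keeps its last pose, push and grip.
It fails at once if a thing that is not part of the job is shifted by more than 30 mm (distance of any of screwdriver_grip, module, cell, meter, pencup, cardbox, ruler, battery from where it was at the start of the episode above 0.03 m).
It also fails if it takes over 72 s, if anything falls off the work surface, if the arm or the gripper's body presses on something with over 40 N, if the wrist force passes 120 N, or if a joint passes its speed limit or range.

## Robot

A 7-joint arm with a two-finger parallel gripper is mounted at the origin on the work surface. World frame = base frame: x ahead of the robot, y to its left, z up, the work surface at z = 0. Lengths are in m, angles in rad, forces in N, time in s.
With the tool pointing down it reaches from about 0.4 to 0.875 m from the base axis. Payload 6.5 kg.
Tool frame: the origin (TCP) lies on the mounting face of the last link; the fingertips stand 166 mm ahead of it and the grasp point (between the pads) lies 147 mm ahead of it; z points along the fingers, y is the direction in which the jaws open and shut (so a half turn about z gives the same grasp; the last joint's range is limited). The gripper opens to 88 mm and grips with 3 to 60 N. Pads are 18 mm wide; open, the fingers measure 123 mm over their backs; the gripper's body (75 mm by 187 mm) begins 45 mm behind the grasp point.
Start: joints at [-1.298, 0.536, -0.004, 1.538, 0.003, 1.067, -0.071], TCP at [0.216, 0.613, 0.405] pointing down, gripper open.
Joint ranges: [-2.7, 2.7], [-0.37, 2.16], [-1.27, 1.26], [0.24, 2.4], [-1.31, 4.45], [0.19, 1.91], [-2.76, 2.76]. Speed limits (rad/s): [2.39, 2.39, 3.14, 3.14, 3.14, 3.14, 3.14].

## Interface

Orientations are given as a unit quaternion [x, y, z, w].
In Python, from rig import bot gives the robot as it stands.
- The arm moves only by the tool carry_out, never from a script. Its arguments are lists of equal length, an entry for each row: "linear": the shift along the world's x, y, z in m, a list of three; "roll": the turn about the world's z in rad; "fingers": the finger opening in m, from 0 to 0.0881. A call has 1 to 20 rows; each row shifts and turns the commanded pose from where the row before left it; what a row does not reach is not made up. A row lasts 1/12 s, in which the tool goes at most 41.7 mm and 7.16 degrees, less where a joint would pass 70% of its speed; a pose out of reach is approached as far as the arm can. A call with a gripper value outside its range is refused whole. The fingers move at their own pace and stop on an object; "squeeze" is the grip in N (left out, the last holds). Time passes only in rows, so rows that do not move let the fingers close. It gives the time, the measured TCP pose, the force and the opening at its end, in the units of the state.
- bot.state(): the state, without advancing time (a new reading comes with each control period).
- bot.grab_frame(name): name is "scene" or "top" or "wrist"; returns a dict with "frame" (420x560x3 uint8, red, green, blue), "range_z" (420x560 float32, m along the optical axis (not along the pixel's ray), 0 where there is no reading), "mtx" (3x3 intrinsics, pixels), "R" (3x3) and "t" (3): a world point X has camera coordinates R X + t. Camera axes: x right, y down, z forward; pixel columns grow to the right and rows downward; lengths in m; the calibration is good to about 2 mm. A picture is of the moment at which its call begins.
- bot.sign_off(): hands the job in, once; it reports no verdict.
The state is a dict: "time_s": time; "joint_pos": joint angles; "qvel": joint speeds; "effort": joint torques, N m; "tcp_pos": TCP position; "eef_rot": TCP orientation; "ft_force": force on the tool from outside, world axes, zero at the start; "moment": the same for the moment, N m; "gripper_width": finger opening in m.
Only numpy, scipy, OpenCV 4.12 (cv2) and the standard library are available. Lean on these libraries where they do the work, as an engineer would, in place of code of your own. Each camera call takes 0.05 s, during which the arm holds its last target.

## Working session

There is one attempt and no reset: what is moved stays moved. The work goes in short steps, Python scripts to look and compute and a tool call to move; the robot and the scene stay as the last step left them, time stands still between calls to the robot, and variables do not carry over. Pictures are saved under pics/ and viewed, and the job is handed in when it is done.

Besides the shell and the picture viewer there is one more tool, called after "Request:" as name(argument=value, ...), one argument or row to a line, values as JSON. carry_out: Moves the arm, as the interface text tells. Its arguments: {"type":"object","properties":{"linear":{"type":"array"},"roll":{"type":"array"},"fingers":{"type":"array"},"squeeze":{"type":"number"}},"required":["linear","roll","fingers"]}

```bash
ls; mkdir -p pics
cat > h.py <<'E'
import numpy as np,cv2
from rig import bot
def grab(n):
    f=bot.grab_frame(n); f['R']=np.array(f['R']);f['t']=np.array(f['t']);f['mtx']=np.array(f['mtx']);return f
def save(f,name): cv2.imwrite('pics/'+name,cv2.cvtColor(f['frame'],cv2.COLOR_RGB2BGR))
def cloud(f):
    z=f['range_z'];h,w=z.shape;u,v=np.meshgrid(np.arange(w),np.arange(h))
    K=f['mtx'];c=np.stack([(u-K[0,2])/K[0,0]*z,(v-K[1,2])/K[1,1]*z,z],-1)
    P=(c-f['t'])@f['R'];P[z==0]=np.nan;return P
def proj(f,X):
    c=f['R']@np.array(X)+f['t'];p=f['mtx']@c;return p[:2]/p[2]
E
python3 - <<'E'
from h import *
import pickle
for n in ['scene','top','wrist']:
    f=grab(n);save(f,n+'0.png');pickle.dump(f,open(n+'0.pkl','wb'));print(n,f['mtx'].tolist(),f['R'].round(3).tolist(),f['t'])
print(bot.state())
E
```

```text
pics
scene [[546.5579708439615, 0.0, 275.9453171649846], [0.0, 546.5579708439615, 205.63845748640983], [0.0, 0.0, 1.0]] [[0.61, 0.792, 0.013], [0.497, -0.369, -0.785], [-0.617, 0.486, -0.619]] [-0.36121004 -0.16502429  1.95960445]
top [[467.6838964812322, 0.0, 289.6029980168944], [0.0, 467.6838964812322, 220.24631218457398], [0.0, 0.0, 1.0]] [[-0.004, -1.0, -0.017], [-0.99, 0.006, -0.141], [0.141, 0.016, -0.99]] [0.06305258 0.53179947 1.44730187]
wrist [[294.5978889195769, 0.0, 275.58032115477346], [0.0, 294.5978889195769, 210.10827301011676], [0.0, 0.0, 1.0]] [[0.333, 0.943, -0.001], [0.903, -0.318, 0.289], [0.272, -0.097, -0.957]] [-0.6494058  -0.03957972  0.38893174]
{'time_s': 0.15, 'joint_pos': array([-1.2981643 ,  0.53699408, -0.00441844,  1.5386029 ,  0.00260271,
        1.06728739, -0.07120454]), 'qvel': array([-0.00099096, -0.00197997, -0.00214392, -0.00097523, -0.00055518,
       -0.00041444,  0.00027429]), 'effort': array([ 1.50895092e-03, -5.71326292e+01,  9.91796292e-01, -2.51826221e+01,
       -5.61891356e-02,  1.52293418e-02,  1.51548547e-04]), 'tcp_pos': array([0.21597272, 0.6128189 , 0.40405601]), 'eef_rot': array([ 1.68581705e-01,  9.85687473e-01, -6.40784362e-04, -5.41709826e-05]), 'ft_force': array([ 0.22362226,  0.47487912, -0.19403009]), 'moment': array([-0.00197814,  0.00414167,  0.00153476]), 'gripper_width': 0.08805546641338971}
```

View pics/scene0.png

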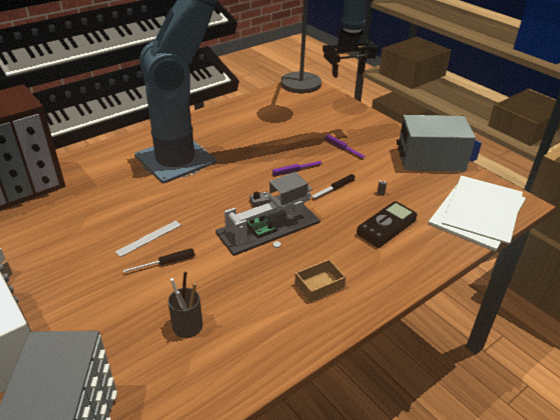

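View pics/top0.png

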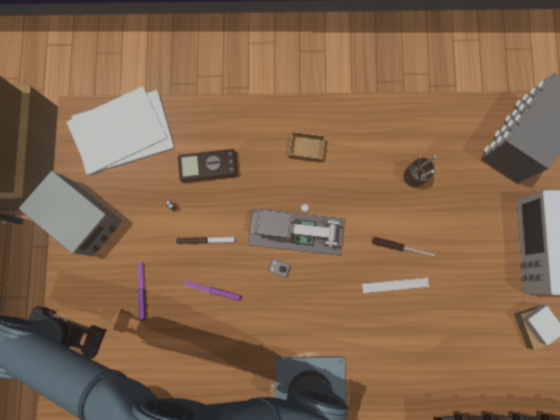

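View pics/wrist0.png

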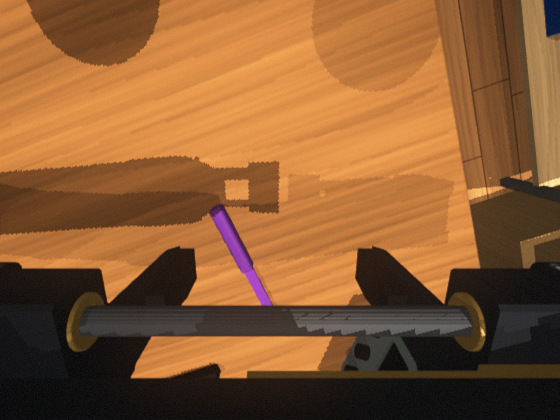

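The scene shows the jig at top-view px (297,232), with the hood at its left end (273,224) and the tower at its right end (335,232). So jig x is about world -y and jig y is about world +x.

Candidates for the pry tool:
- **Black handle with flat blade:** top px (190,240) to (235,239). It has a black handle with a flat steel blade, so it fits the description.
- **Two purple look-alikes:** (141,290) and (212,290). These stay untouched.
- **Black handle with thin round shaft:** (390,243). This is the screwdriver, on the other side.

I'll confirm with a crop and measure.

Run:
```python
from h import *
import pickle
f=pickle.load(open('top0.pkl','rb'));P=cloud(f);g=pickle.load(open('scene0.pkl','rb'));Q=cloud(g)
a=cv2.resize(f['frame'][190:280,165:355],None,fx=4,fy=4,interpolation=cv2.INTER_CUBIC)
cv2.imwrite('pics/crop0.png',a[...,::-1])
b=cv2.resize(g['frame'][160:260,210:370],None,fx=4.5,fy=4.5,interpolation=cv2.INTER_CUBIC)
cv2.imwrite('pics/crop1.png',b[...,::-1])
rgb=f['frame'].astype(int)
for uv in [(180,240),(190,240),(205,240),(212,240),(232,239),(251,231),(275,224),(342,234),(297,245),(333,232),(304,208),(280,268)]:
    print(uv,P[uv[1],uv[0]].round(4),rgb[uv[1],uv[0]])
# handle: dark px, and blade
reg=np.zeros(rgb.shape[:2],bool);reg[230:250,170:242]=1
dark=reg&(rgb.max(-1)<60);v,u=np.nonzero(dark);print('handle',u.min(),u.max(),v.min(),v.max())
def fit(m):
    p=P[m];p=p[np.isfinite(p).all(1)];c=p.mean(0);w=np.linalg.svd(p[:,:2]-c[:2],full_matrices=False)[2][0];s=(p[:,:2]-c[:2])@w;t=(p[:,:2]-c[:2])@np.array([-w[1],w[0]]);print(len(p),c.round(4),w.round(4),s.min().round(4),s.max().round(4),t.min().round(4),t.max().round(4),np.median(p[:,2]),p[:,2].min(),p[:,2].max());return c,w
fit(dark)
bl=reg&(rgb.min(-1)>110)&(abs(rgb[...,0]-rgb[...,2])<40);v,u=np.nonzero(bl);print('blade',u.min(),u.max(),v.min(),v.max());fit(bl)
# hood in both clouds: z 0.135..0.155
for n,X in (('top',P),('scene',Q)):
    for lo,hi in ((.138,.152),(.008,.016),(.085,.1)):
        m=(X[...,2]>lo)&(X[...,2]<hi)&(X[...,0]>.3)&(X[...,0]<.62)&(X[...,1]<.25)&(X[...,1]>-.2)
        pts=X[m][:,:2].astype(np.float32)
        if lo==.008:
            # keep largest component
            k,l,st,_=cv2.connectedComponentsWithStats(m.astype(np.uint8));i=1+st[1:,4].argmax();pts=X[l==i][:,:2].astype(np.float32)
        print(n,lo,len(pts),cv2.minAreaRect(pts),pts.min(0),pts.max(0),np.median(X[m][:,2]))
```

```text
(180, 240) [0.4728 0.4126 0.0207] [79 65 58]
(190, 240) [0.4717 0.3784 0.0291] [78 64 57]
(205, 240) [0.472  0.3314 0.0241] [77 64 57]
(212, 240) [0.4733 0.3116 0.0097] [186 186 189]
(232, 239) [0.4764 0.2472 0.0079] [186 187 190]
(251, 231) [0.4886 0.1748 0.1202] [136 132 128]
(275, 224) [0.5056 0.1016 0.1478] [132 128 125]
(342, 234) [ 0.4906 -0.1078  0.0079] [112 102  96]
(297, 245) [0.455  0.0374 0.017 ] [111 107 105]
(333, 232) [ 0.4879 -0.0727  0.0885] [161 158 156]
(304, 208) [0.5767 0.0139 0.006 ] [187 186 185]
(280, 268) [0.3812 0.091  0.0396] [83 74 70]Traceback (most recent call last):
  File "<stdin>", line 13, in <module>
    return umr_minimum(a, axis, None, out, keepdims, initial, where)
ValueError: zero-size array to reduction operation minimum which has no identity
```

View pics/crop0.png

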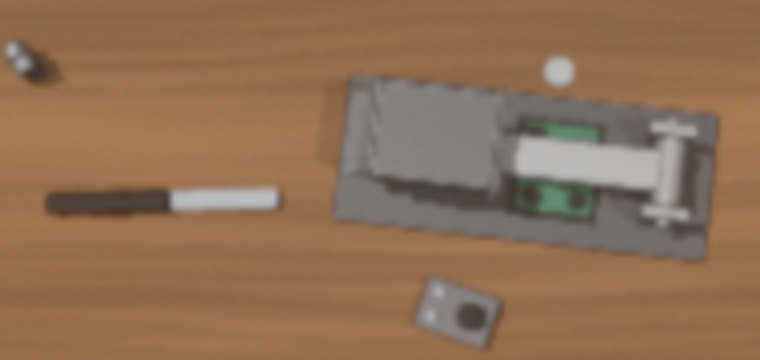

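View pics/crop1.png

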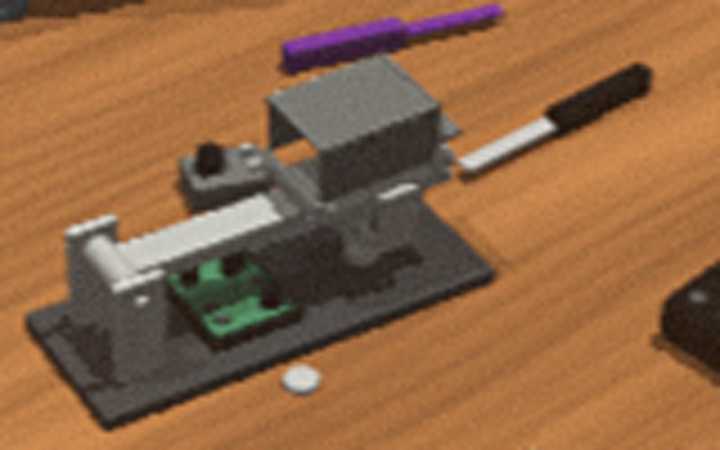

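The crops confirm the pry tool: a black handle with a flat steel blade, pointing at the hood's lip side. Next I'll get exact fits.

Run:
```python
from h import *
import pickle
f=pickle.load(open('top0.pkl','rb'));P=cloud(f);g=pickle.load(open('scene0.pkl','rb'));Q=cloud(g)
def fit(m,X):
    p=X[m];p=p[np.isfinite(p).all(1)];r=cv2.minAreaRect(p[:,:2].astype(np.float32));print(len(p),np.round(r[0],4),np.round(r[1],4),round(r[2],2),'z',np.median(p[:,2]).round(4))
for n,F,X,box in (('top',f,P,(230,250,170,242)),('scene',g,Q,(170,205,308,360))):
    rgb=F['frame'].astype(int);reg=np.zeros(rgb.shape[:2],bool);reg[box[0]:box[1],box[2]:box[3]]=1
    print(n);fit(reg&(rgb.max(-1)<95)&(X[...,2]>.008),X);fit(reg&(rgb.min(-1)>130),X)
    for lo,hi in ((.138,.154),(.005,.02)):
        m=(X[...,2]>lo)&(X[...,2]<hi)&(X[...,0]>.3)&(X[...,0]<.62)&(X[...,1]<.25)&(X[...,1]>-.2)
        if lo==.005: m&=(rgb.max(-1)-rgb.min(-1)<30)
        m=cv2.morphologyEx(m.astype(np.uint8),cv2.MORPH_OPEN,np.ones((2,2),np.uint8))
        k,l,st,_=cv2.connectedComponentsWithStats(m);i=1+st[1:,4].argmax();fit(l==i,X)
```

```text
top
154 [0.471  0.3745] [0.0954 0.0169] 89.65 z 0.0232
130 [0.4763 0.2837] [0.0184 0.0824] 2.85 z 0.0132
726 [0.5147 0.105 ] [0.0911 0.086 ] 83.19 z 0.1474
1064 [0.4942 0.0371] [0.2996 0.1162] 84.2 z 0.0129
scene
160 [0.4967 0.2861] [0.0364 0.2735] 14.71 z 0.022
67 [0.4729 0.2845] [0.0178 0.0864] 3.65 z 0.0154
499 [0.4868 0.178 ] [0.0976 0.26  ] 18.6 z 0.1487
1564 [0.5106 0.0401] [0.3112 0.1173] 80.32 z 0.0139
```

```bash
cat > ray.py <<'E'
from h import *
import pickle
def ray(f,uv,z):
    K=f['mtx'];c=np.array([(uv[0]-K[0,2])/K[0,0],(uv[1]-K[1,2])/K[1,1],1.]);d=f['R'].T@c;o=-f['R'].T@f['t'];return o+d*(z-o[2])/d[2]
E
python3 - <<'E'
from ray import *
f=pickle.load(open('top0.pkl','rb'));g=pickle.load(open('scene0.pkl','rb'))
T=lambda c:(165+(c[0]+.5)/4-.5,190+(c[1]+.5)/4-.5)
S=lambda c:(210+(c[0]+.5)/4.5-.5,160+(c[1]+.5)/4.5-.5)
for c in [(352,75),(718,115),(707,260),(333,218)]: print('top plate',ray(f,T(c),.012).round(4))
for c in [(28,322),(108,418),(493,270)]: print('scene plate',ray(g,S(c),.012).round(4))
for c in [(375,83),(503,95),(493,190),(370,178)]: print('top hood',ray(f,T(c),.145).round(4))
for c in [(268,100),(384,56),(440,103),(320,152)]: print('scene hood',ray(g,S(c),.145).round(4))
print('pry top: end,handle front,tip',[ray(f,T(c),z).round(4) for c,z in [((45,203),.02),((169,201),.02),((281,198),.0125)]])
print('pry scene: end, tip corners',[ray(g,S(c),z).round(4) for c,z in [((640,68),.022),((462,158),.0125),((473,173),.0125),((552,112),.022)]])
E
```

```text
top plate [0.5756 0.1808 0.012 ]
top plate [ 0.5409 -0.1152  0.012 ]
top plate [ 0.4239 -0.1041  0.012 ]
top plate [0.4591 0.1953 0.012 ]
scene plate [ 0.4293 -0.1022  0.012 ]
scene plate [ 0.5383 -0.1119  0.012 ]
scene plate [0.5736 0.1823 0.012 ]
top hood [0.5469 0.151  0.145 ]
top hood [0.5373 0.0563 0.145 ]
top hood [0.4669 0.0639 0.145 ]
top hood [0.4763 0.1542 0.145 ]
scene hood [0.4697 0.0665 0.145 ]
scene hood [0.4757 0.1597 0.145 ]
scene hood [0.5395 0.1551 0.145 ]
scene hood [0.5347 0.059  0.145 ]
pry top: end,handle front,tip [array([0.4717, 0.426 , 0.02  ]), array([0.4728, 0.3262, 0.02  ]), array([0.4755, 0.2373, 0.0125])]
pry scene: end, tip corners [array([0.4683, 0.4212, 0.022 ]), array([0.4645, 0.2478, 0.0125]), array([0.4829, 0.2425, 0.0125]), array([0.4706, 0.3294, 0.022 ])]
```

Request:
carry_out(
  linear=[
    [0.0183, -0.018, -0.011],
    [0.0183, -0.018, -0.011],
    [0.0183, -0.018, -0.011],
    [0.0183, -0.018, -0.011],
    [0.0183, -0.018, -0.011],
    [0.0183, -0.018, -0.011],
    [0.0183, -0.018, -0.011],
    [0.0183, -0.018, -0.011],
    [0.0183, -0.018, -0.011],
    [0.0183, -0.018, -0.011],
    [0.0183, -0.018, -0.011],
    [0.0183, -0.018, -0.011],
    [0.0183, -0.018, -0.011],
    [0.0183, -0.018, -0.011],
    [0, 0, 0],
    [0, 0, 0],
  ],
  roll=[-0.0866, -0.0866, -0.0866, -0.0866, -0.0866, -0.0866, -0.0866, -0.0866, -0.0866, -0.0866, -0.0866, -0.0866, -0.0866, -0.0866, 0, 0],
  fingers=[0.088, 0.088, 0.088, 0.088, 0.088, 0.088, 0.088, 0.088, 0.088, 0.088, 0.088, 0.088, 0.088, 0.088, 0.088, 0.088],
  squeeze=40,
)

```text
time_s: 1.48
tcp_pos: [0.473, 0.3594, 0.2499]
eef_rot: [0.701, 0.713, -0.001, 0.0]
ft_force: [0.3, 0.6, 0.3]
gripper_width: 0.0877
```

```bash
cat > st.py <<'E'
from h import *
from scipy.spatial.transform import Rotation as Ro
s=bot.state();R=Ro.from_quat(s['eef_rot']).as_matrix()
print('t',s['time_s'],'tcp',s['tcp_pos'].round(4),'grasp',(s['tcp_pos']+.147*R[:,2]).round(4),'jaw',np.arctan2(R[1,1],R[0,1]).round(4),'down',R[:,2].round(3),'F',np.round(s['ft_force'],2),'M',np.round(s['moment'],3),'w',round(s['gripper_width'],4),'q',s['joint_pos'].round(2))
E
python3 st.py; python3 -c "
from h import *
f=grab('wrist');save(f,'w1.png');f=grab('top');save(f,'t1.png')"
```

```text
t 1.4833 tcp [0.473  0.3594 0.2499] grasp [0.4729 0.3591 0.1029] jaw 0.017 down [-0.001 -0.002 -1.   ] F [0.3  0.57 0.33] M [0.001 0.147 0.   ] w 0.0877 q [-0.93  0.66  0.28  1.8  -0.26  0.71 -0.49]
```

View pics/w1.png

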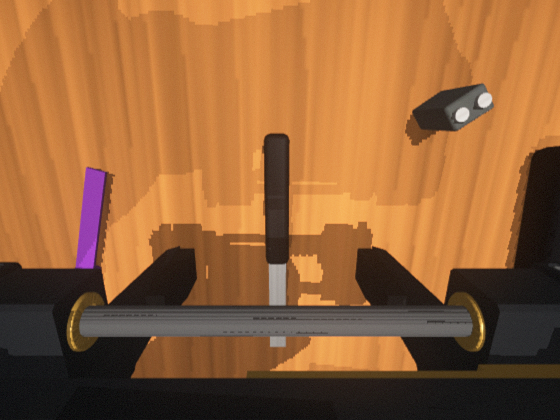

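The wrist picture shows the black handle from (277,135) to (277,263) with the flat blade below it. It is centred between the jaws and parallel to them.

Run:
```python
from ray import *
f=grab('wrist')
for uv,z in (((277,135),.015),((265,263),.022),((289,263),.022),((265,150),.022),((289,150),.022),((271,346),.0125),((285,346),.0125)): print(uv,ray(f,uv,z).round(4))
```

```text
(277, 135) [0.4713 0.4275 0.015 ]
(265, 263) [0.4641 0.331  0.022 ]
(289, 263) [0.4828 0.3314 0.022 ]
(265, 150) [0.4632 0.4175 0.022 ]
(289, 150) [0.4799 0.4179 0.022 ]
(271, 346) [0.4701 0.2444 0.0125]
(285, 346) [0.4826 0.2446 0.0125]
```

Request:
carry_out(
  linear=[
    [0, 0, -0.02],
    [0, 0, -0.02],
    [0, 0, -0.02],
    [0, 0, -0.013],
    [0, 0, -0.008],
    [0, 0, 0],
    [0, 0, 0],
    [0, 0, 0],
    [0, 0, 0],
    [0, 0, 0],
    [0, 0, 0],
    [0, 0, 0],
    [0, 0, 0],
    [0, 0, 0],
  ],
  roll=[0, 0, 0, 0, 0, 0, 0, 0, 0, 0, 0, 0, 0, 0],
  fingers=[0.088, 0.088, 0.088, 0.088, 0.088, 0.088, 0.01, 0.01, 0.01, 0.01, 0.01, 0.01, 0.01, 0.01],
  squeeze=50,
)

```text
time_s: 2.8
tcp_pos: [0.4722, 0.361, 0.1698]
eef_rot: [0.7, 0.714, 0.0, 0.0]
ft_force: [0.8, -0.1, 0.2]
gripper_width: 0.0369
```

```bash
python3 st.py
```

```text
t 2.8 tcp [0.4722 0.361  0.1698] grasp [0.4723 0.361  0.0228] jaw 0.0196 down [ 0.  0. -1.] F [ 0.81 -0.05  0.23] M [-0.134  0.113 -0.015] w 0.0369 q [-0.9   0.79  0.23  1.81 -0.3   0.57 -0.46]
```

Request:
carry_out(
  linear=[
    [0, 0, 0],
    [0, 0, 0],
    [0, 0, 0],
    [0, 0, 0],
    [0, 0, 0],
    [0, 0, 0],
  ],
  roll=[0, 0, 0, 0, 0, 0],
  fingers=[0.01, 0.01, 0.01, 0.01, 0.01, 0.01],
)

```text
time_s: 3.3
tcp_pos: [0.4722, 0.361, 0.1697]
eef_rot: [0.7, 0.714, -0.0, 0.0]
ft_force: [0.2, 0.0, -0.7]
gripper_width: 0.0175
```

```bash
python3 st.py
```

```text
t 3.3 tcp [0.4722 0.361  0.1697] grasp [0.4723 0.361  0.0227] jaw 0.0196 down [ 0. -0. -1.] F [ 0.16  0.03 -0.68] M [-0.13   0.034  0.044] w 0.0175 q [-0.9   0.79  0.23  1.81 -0.3   0.57 -0.46]
```

Request:
carry_out(
  linear=[
    [0, 0, 0.012],
    [0, 0, 0.02],
    [0, 0, 0.02],
    [0, 0, 0.02],
    [0, 0, 0.02],
    [0.01, -0.0076, 0],
    [0.01, -0.0076, 0],
    [0.01, -0.0076, 0],
    [0.01, -0.0076, 0],
    [0.01, -0.0076, 0],
    [0.01, -0.0076, 0],
    [0, 0, 0],
    [0, 0, 0],
  ],
  roll=[0, 0, 0, 0, 0, -0.023, -0.023, -0.023, -0.023, -0.023, -0.022, 0, 0],
  fingers=[0.01, 0.01, 0.01, 0.01, 0.01, 0.01, 0.01, 0.01, 0.01, 0.01, 0.01, 0.01, 0.01],
)

```text
time_s: 4.38
tcp_pos: [0.5329, 0.3145, 0.2613]
eef_rot: [0.748, 0.664, -0.0, 0.0]
ft_force: [-0.2, -0.6, -0.4]
gripper_width: 0.0177
```

```bash
python3 st.py
python3 - <<'E'
from ray import *
for n in ('scene','top','wrist'):
    f=grab(n);pickle.dump(f,open(n+'2.pkl','wb'));save(f,n+'2.png')
    if n=='scene': cv2.imwrite('pics/s2c.png',cv2.resize(f['frame'][130:260,210:400],None,fx=4,fy=4,interpolation=cv2.INTER_CUBIC)[...,::-1])
    if n=='top': cv2.imwrite('pics/t2c.png',cv2.resize(f['frame'][190:280,165:355],None,fx=4,fy=4,interpolation=cv2.INTER_CUBIC)[...,::-1])
E
```

```text
t 4.3833 tcp [0.5329 0.3145 0.2613] grasp [0.5328 0.3144 0.1143] jaw -0.1193 down [-0.    -0.001 -1.   ] F [-0.21 -0.62 -0.36] M [-0.029  0.041  0.023] w 0.0177 q [-0.83  0.68  0.32  1.73 -0.29  0.77 -0.49]
```

View pics/s2c.png

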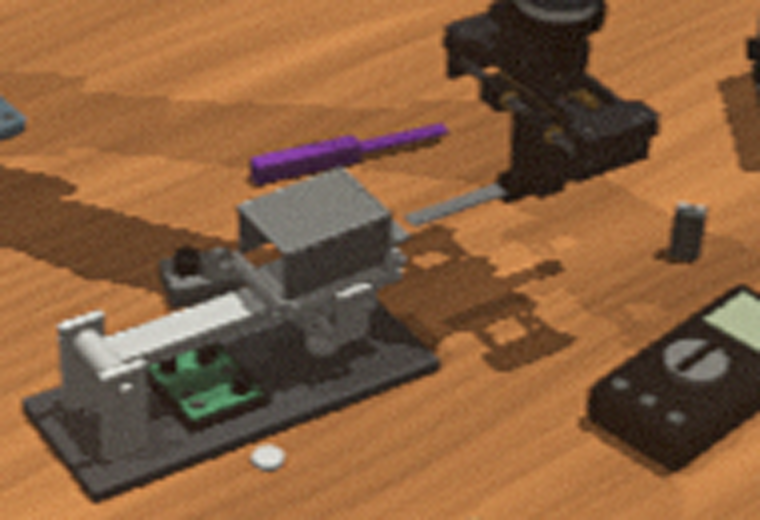

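View pics/t2c.png

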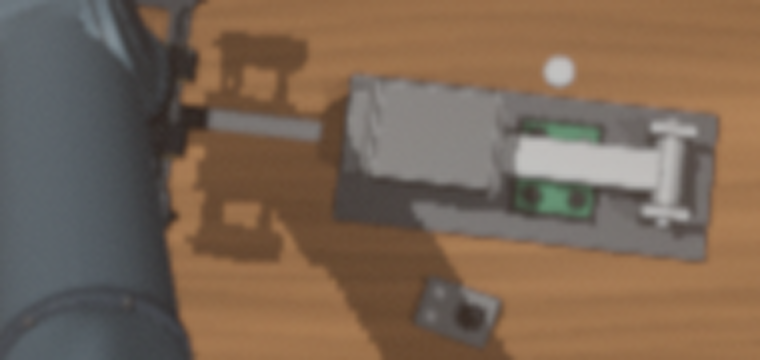

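View pics/wrist2.png

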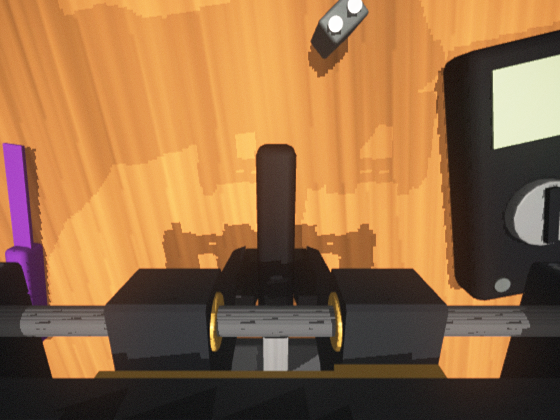

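Run:
```python
from ray import *
f=pickle.load(open('top2.pkl','rb'));g=pickle.load(open('scene2.pkl','rb'))
T=lambda c:(165+(c[0]+.5)/4-.5,190+(c[1]+.5)/4-.5)
S=lambda c:(210+(c[0]+.5)/4-.5,130+(c[1]+.5)/4-.5)
def tri(a,b):
    A=[g['mtx']@np.c_[g['R'],g['t']],f['mtx']@np.c_[f['R'],f['t']]]
    X=cv2.triangulatePoints(A[0],A[1],np.array(a,float).reshape(2,1),np.array(b,float).reshape(2,1));return (X[:3]/X[3]).ravel()
O=np.array([.5092,.1187]);xd=np.array([-.1168,-.9932]);yd=np.array([.9932,-.1168])
J=lambda X:np.r_[(X[:2]-O)@xd,(X[:2]-O)@yd,X[2]].round(4)
print('tip',J(tri(S((409,220)),T((322,130)))))
print('blade root',J(tri(S((502,191)),T((207,121)))))
# predicted hood/plate/lip projections in crops
def px(x,y,z):
    w=np.r_[O+x*xd+y*yd,z];p=proj(f,w);q=proj(g,w)
    return ((p-[165,190])*4+1.5).round(0),((q-[210,130])*4+1.5).round(0)
for n,c in dict(lipL=(-.056,-.031,.109),lipR=(-.056,.031,.109),hoodtopfront=(-.036,.035,.145),hoodtopfl=(-.036,-.035,.145),hoodback=(.052,.035,.145),tower=(.19,0,.092),tip=(-.081,0,.1032)).items(): print(n,*px(*c))
P=cloud(g)
d=lambda c:J(P[int(S(c)[1]),int(S(c)[0])])
for c in [(420,216),(440,210),(460,205),(480,198),(340,190),(320,220),(376,256),(395,262)]:print(c,d(c))
```

```text
tip [-0.0759 -0.0007  0.1074]
blade root [-0.1649 -0.0028  0.1019]
lipL [343. 172.] [366. 206.]
lipR [353.  91.] [411. 248.]
hoodtopfront [376.  81.] [394. 219.]
hoodtopfl [364. 175.] [343. 172.]
hoodback [494.  94.] [291. 255.]
tower [670. 170.] [100. 346.]
tip [316. 129.] [415. 223.]
(420, 216) [-0.0882 -0.0072  0.105 ]
(440, 210) [-0.1016  0.      0.1085]
(460, 205) [-0.124  -0.0049  0.105 ]
(480, 198) [-0.1367  0.0034  0.1095]
(340, 190) [-0.0139 -0.0078  0.1533]
(320, 220) [0.0157 0.0118 0.1507]
(376, 256) [-0.0201  0.0343  0.1191]
(395, 262) [-0.0429  0.0284  0.0993]
```

Run:
```python
from ray import *
g=pickle.load(open('scene2.pkl','rb'))
a=cv2.resize(g['frame'][160:215,265:345],None,fx=10,fy=10,interpolation=cv2.INTER_LANCZOS4)
O=np.array([.5092,.1187]);xd=np.array([-.1168,-.9932]);yd=np.array([.9932,-.1168])
def L(pts,col):
    p=[((proj(g,np.r_[O+x*xd+y*yd,z])-[265,160]+.5)*10).astype(int) for x,y,z in pts]
    cv2.polylines(a,[np.array(p)],False,col,1)
a=a.copy()
L([(-.056,-.031,.109),(-.056,.031,.109),(-.036,.031,.109)],(255,0,0))
L([(-.056,-.031,.113),(-.056,.031,.113),(-.036,.031,.113)],(255,0,0))
L([(-.053,-.029,.097),(-.053,.029,.097),(-.035,.029,.097)],(0,255,0))
L([(-.076,-.007,.1047),(-.076,.007,.1047),(-.16,.007,.1047),(-.16,-.007,.1047),(-.076,-.007,.1047)],(255,255,0))
cv2.imwrite('pics/z.png',a[...,::-1])
```

```text
(no output)
```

View pics/z.png

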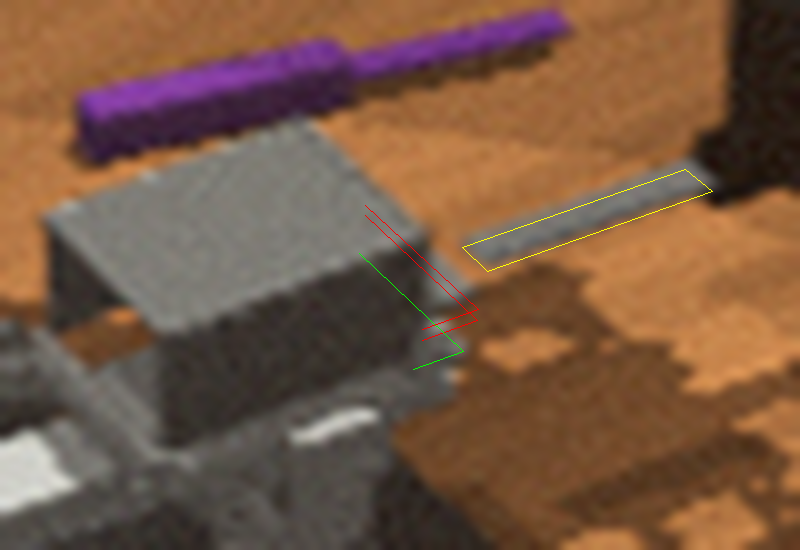

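The blade tip is at zoom (475,255), ahead of the slot between the lip corner (465,290) and the ledge (460,355). Its height of about 104 mm sits mid-slot. I'll insert it gently.

Request:
carry_out(
  linear=[
    [-0.0008, -0.0065, 0],
    [-0.0008, -0.0065, 0],
    [-0.0008, -0.0065, 0],
    [-0.0008, -0.0065, 0],
    [-0.0007, -0.0065, 0],
    [0, 0, 0],
  ],
  roll=[0, 0, 0, 0, 0, 0],
  fingers=[0.01, 0.01, 0.01, 0.01, 0.01, 0.01],
)

```text
time_s: 5.03
tcp_pos: [0.5284, 0.2808, 0.2618]
eef_rot: [0.748, 0.664, -0.0, 0.0]
ft_force: [0.1, -0.9, 0.1]
gripper_width: 0.0176
```

```bash
python3 st.py
python3 - <<'E'
from ray import *
f=grab('scene');cv2.imwrite('pics/s3c.png',cv2.resize(f['frame'][155:215,265:345],None,fx=9,fy=9,interpolation=cv2.INTER_CUBIC)[...,::-1])
E
```

```text
t 5.0333 tcp [0.5284 0.2808 0.2618] grasp [0.5284 0.2806 0.1148] jaw -0.1195 down [-0.    -0.001 -1.   ] F [ 0.14 -0.91  0.1 ] M [-0.042  0.092  0.072] w 0.0176 q [-0.8   0.65  0.32  1.79 -0.29  0.74 -0.44]
```

View pics/s3c.png

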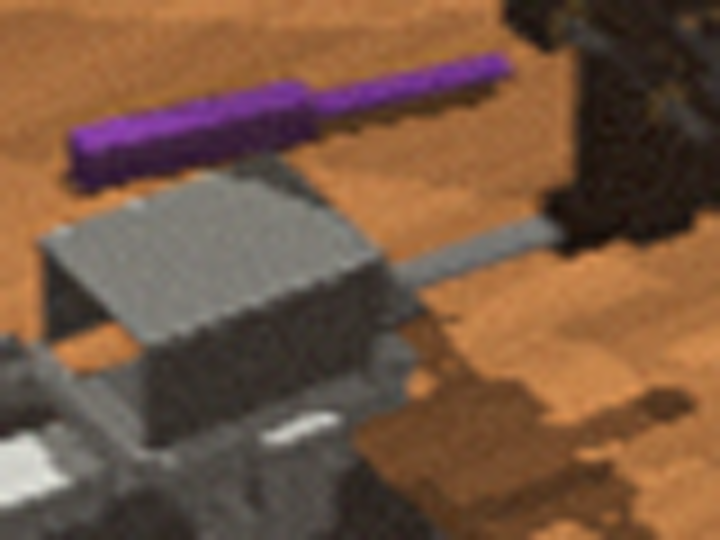

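No contact force so far. The blade meets the lip's edge line near (390,270). I'll go on 20 mm.

Request:
carry_out(
  linear=[
    [-0.0008, -0.0065, 0],
    [-0.0008, -0.0065, 0],
    [-0.0008, -0.0065, 0],
    [0, 0, 0],
  ],
  roll=[0, 0, 0, 0],
  fingers=[0.01, 0.01, 0.01, 0.01],
)

```text
time_s: 5.42
tcp_pos: [0.526, 0.2614, 0.2617]
eef_rot: [0.748, 0.664, -0.001, 0.0]
ft_force: [0.3, -0.0, -0.5]
gripper_width: 0.0175
```

```bash
python3 st.py
python3 - <<'E'
from ray import *
f=grab('scene');cv2.imwrite('pics/s4c.png',cv2.resize(f['frame'][155:215,265:345],None,fx=9,fy=9,interpolation=cv2.INTER_CUBIC)[...,::-1])
E
```

```text
t 5.4167 tcp [0.526  0.2614 0.2617] grasp [0.5259 0.2613 0.1147] jaw -0.1193 down [-0.    -0.001 -1.   ] F [ 0.32 -0.02 -0.54] M [-0.081  0.072  0.048] w 0.0175 q [-0.77  0.64  0.32  1.82 -0.29  0.73 -0.42]
```

View pics/s4c.png

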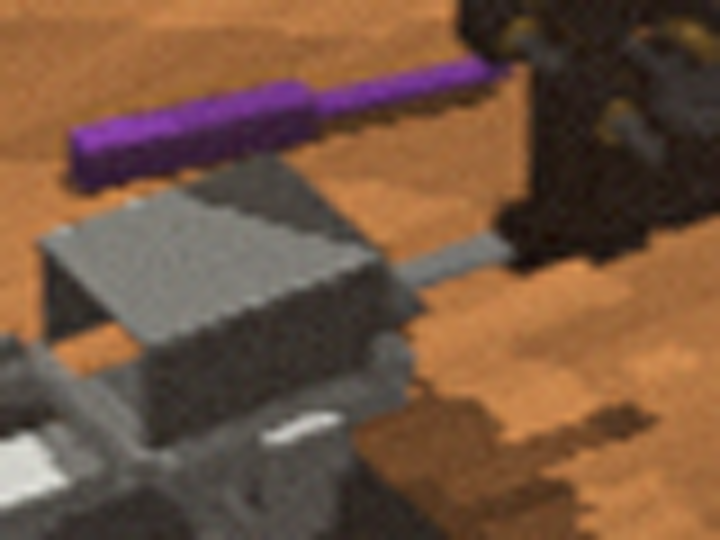

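The tip is about 30 mm past the lip with no force on the wrist, so it must be in the slot. The front wall would have stopped it otherwise. I'll lift along the arc.

Request:
carry_out(
  linear=[
    [-0.0002, -0.0018, 0.0037],
    [-0.0002, -0.0018, 0.0037],
    [-0.0002, -0.0018, 0.0037],
    [-0.0002, -0.0018, 0.0037],
    [-0.0002, -0.0018, 0.0036],
    [-0.0002, -0.0018, 0.0036],
    [-0.0002, -0.0013, 0.0033],
    [-0.0001, -0.0012, 0.0033],
    [-0.0002, -0.0013, 0.0032],
    [-0.0001, -0.0012, 0.0032],
    [0, 0, 0],
  ],
  roll=[0, 0, 0, 0, 0, 0, 0, 0, 0, 0, 0],
  fingers=[0.01, 0.01, 0.01, 0.01, 0.01, 0.01, 0.01, 0.01, 0.01, 0.01, 0.01],
)

```text
time_s: 6.38
tcp_pos: [0.5243, 0.2472, 0.2973]
eef_rot: [0.748, 0.664, 0.0, 0.0]
ft_force: [-0.1, 0.2, -1.2]
gripper_width: 0.0178
```

```bash
python3 st.py
python3 - <<'E'
from ray import *
f=grab('scene');cv2.imwrite('pics/s5c.png',cv2.resize(f['frame'][135:225,225:345],None,fx=6,fy=6,interpolation=cv2.INTER_CUBIC)[...,::-1])
E
```

```text
t 6.3833 tcp [0.5243 0.2472 0.2973] grasp [0.5243 0.2472 0.1503] jaw -0.1179 down [ 0.  0. -1.] F [-0.07  0.18 -1.18] M [-0.053  0.098  0.003] w 0.0178 q [-0.77  0.58  0.34  1.83 -0.26  0.78 -0.41]
```

View pics/s5c.png

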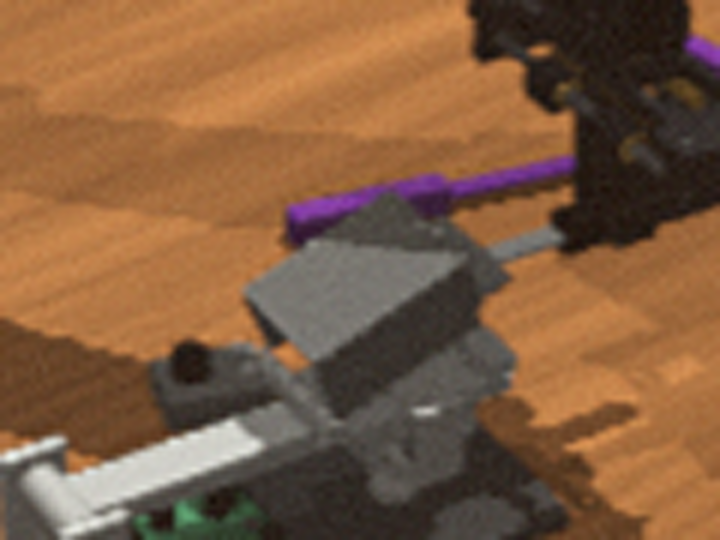

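The hood is rising on the blade: its lip at (500,270) is clear of the ledge at (510,360). I'll continue.

Request:
carry_out(
  linear=[
    [-0.0004, -0.0035, 0.003],
    [-0.0004, -0.0035, 0.003],
    [-0.0004, -0.0035, 0.003],
    [-0.0004, -0.0035, 0.003],
    [-0.0005, -0.0044, 0.0032],
    [-0.0005, -0.0044, 0.0032],
    [-0.0005, -0.0044, 0.0032],
    [-0.0005, -0.0044, 0.0032],
    [-0.0005, -0.0044, 0.0032],
    [0, 0, 0],
    [0, 0, 0],
  ],
  roll=[0, 0, 0, 0, 0, 0, 0, 0, 0, 0, 0],
  fingers=[0.01, 0.01, 0.01, 0.01, 0.01, 0.01, 0.01, 0.01, 0.01, 0.01, 0.01],
)

```text
time_s: 7.35
tcp_pos: [0.5201, 0.2113, 0.325]
eef_rot: [0.748, 0.664, 0.0, 0.0]
ft_force: [-0.6, -0.2, -0.3]
gripper_width: 0.0174
```

```bash
python3 st.py
python3 - <<'E'
from ray import *
f=grab('scene');cv2.imwrite('pics/s6c.png',cv2.resize(f['frame'][135:225,225:345],None,fx=6,fy=6,interpolation=cv2.INTER_CUBIC)[...,::-1])
E
```

```text
t 7.35 tcp [0.5201 0.2113 0.325 ] grasp [0.5202 0.2113 0.178 ] jaw -0.1179 down [ 0.  0. -1.] F [-0.62 -0.17 -0.27] M [-0.042  0.094  0.023] w 0.0174 q [-0.74  0.51  0.36  1.86 -0.24  0.82 -0.37]
```

View pics/s6c.png

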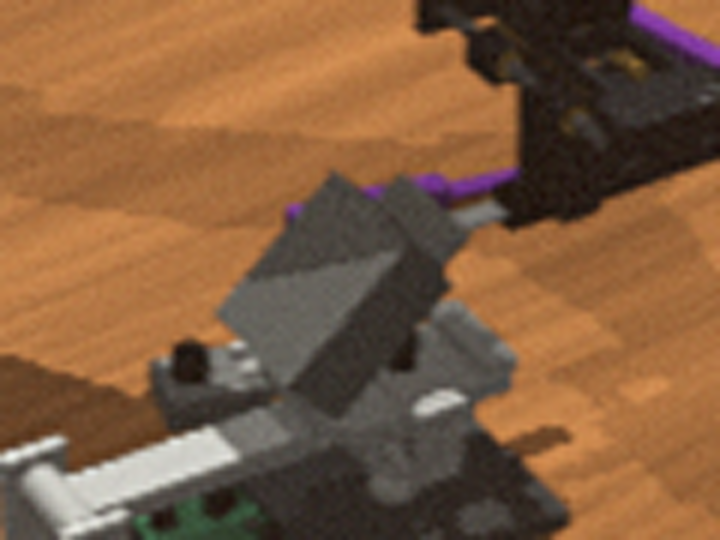

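Request:
carry_out(
  linear=[
    [-0.0005, -0.004, 0.0029],
    [-0.0005, -0.004, 0.0029],
    [-0.0005, -0.004, 0.0029],
    [-0.0005, -0.004, 0.0029],
    [-0.0005, -0.004, 0.0029],
    [-0.0005, -0.004, 0],
    [-0.0005, -0.004, 0],
    [-0.0005, -0.004, 0],
    [-0.0005, -0.004, 0],
    [-0.0005, -0.004, 0],
    [-0.0005, -0.004, 0],
    [0, 0, 0],
    [0, 0, 0],
  ],
  roll=[0, 0, 0, 0, 0, 0, 0, 0, 0, 0, 0, 0, 0],
  fingers=[0.01, 0.01, 0.01, 0.01, 0.01, 0.01, 0.01, 0.01, 0.01, 0.01, 0.01, 0.01, 0.01],
)

```text
time_s: 8.48
tcp_pos: [0.5145, 0.1673, 0.3392]
eef_rot: [0.748, 0.664, -0.0, 0.0]
ft_force: [-0.5, -0.0, -0.8]
gripper_width: 0.0175
```

```bash
python3 st.py
python3 - <<'E'
from ray import *
f=grab('scene');cv2.imwrite('pics/s7c.png',cv2.resize(f['frame'][135:225,225:345],None,fx=6,fy=6,interpolation=cv2.INTER_CUBIC)[...,::-1])
E
```

```text
t 8.4833 tcp [0.5145 0.1673 0.3392] grasp [0.5145 0.1673 0.1922] jaw -0.1179 down [-0. -0. -1.] F [-0.49 -0.05 -0.79] M [-0.024  0.085  0.003] w 0.0175 q [-0.69  0.46  0.38  1.9  -0.22  0.82 -0.31]
```

View pics/s7c.png

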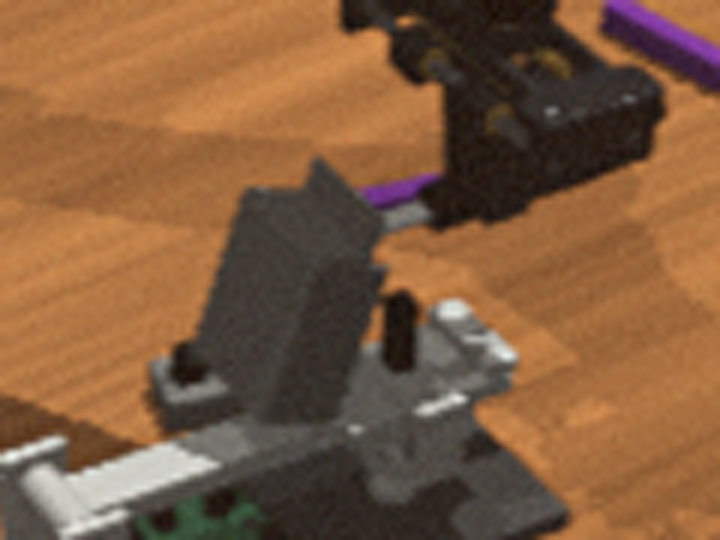

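Request:
carry_out(
  linear=[
    [-0.0005, -0.004, 0],
    [-0.0005, -0.004, 0],
    [-0.0005, -0.004, 0],
    [-0.0005, -0.004, 0],
    [-0.0005, -0.004, 0],
    [-0.0005, -0.004, 0],
    [-0.0004, -0.004, 0],
    [-0.0004, -0.004, 0],
    [0, 0, 0],
    [0, 0, 0],
  ],
  roll=[0, 0, 0, 0, 0, 0, 0, 0, 0, 0],
  fingers=[0.01, 0.01, 0.01, 0.01, 0.01, 0.01, 0.01, 0.01, 0.01, 0.01],
)

```text
time_s: 9.37
tcp_pos: [0.5107, 0.1353, 0.3392]
eef_rot: [0.748, 0.664, -0.0, 0.0]
ft_force: [-0.7, 0.0, 0.6]
gripper_width: 0.0171
```

```bash
python3 st.py
python3 - <<'E'
from ray import *
f=grab('scene');cv2.imwrite('pics/s8c.png',cv2.resize(f['frame'][135:225,225:345],None,fx=6,fy=6,interpolation=cv2.INTER_CUBIC)[...,::-1])
E
```

```text
t 9.3667 tcp [0.5107 0.1353 0.3392] grasp [0.5107 0.1352 0.1922] jaw -0.1179 down [-0. -0. -1.] F [-0.71  0.03  0.59] M [-0.055  0.06   0.039] w 0.0171 q [-0.65  0.44  0.39  1.94 -0.22  0.81 -0.26]
```

View pics/s8c.png

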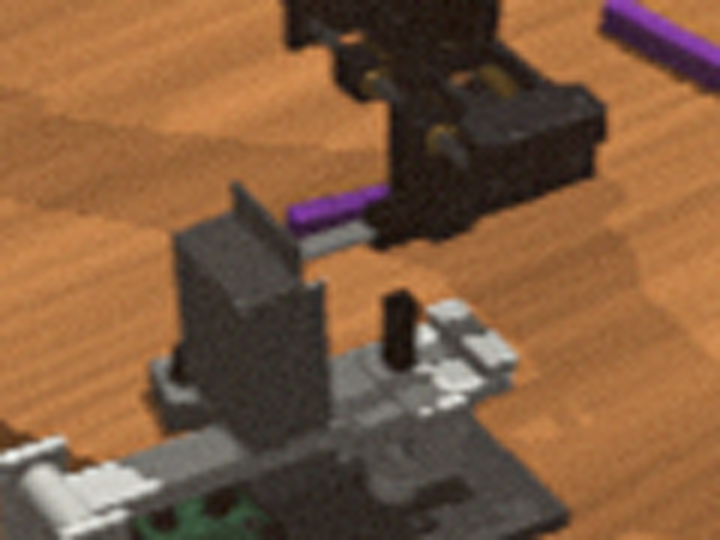

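The hood now stands open at about 1.6 rad and the black post is free at (400,330). I'll retract and return the pry tool.

Request:
carry_out(
  linear=[
    [0.0006, 0.005, 0],
    [0.0012, 0.01, 0],
    [0.0018, 0.015, 0],
    [0.0018, 0.015, 0],
    [0.0018, 0.015, 0],
    [0.0018, 0.015, 0],
    [0.0018, 0.015, 0],
    [0.0018, 0.015, 0],
    [0.0018, 0.015, 0],
    [0.0018, 0.015, 0],
    [0.0018, 0.015, 0],
    [0.0018, 0.015, 0],
    [0.0018, 0.015, 0],
    [-0.01, 0.0075, 0],
    [-0.01, 0.0075, 0],
    [-0.01, 0.0075, 0],
    [-0.01, 0.0075, 0],
    [-0.01, 0.0075, 0],
    [-0.01, 0.0075, 0],
    [0, 0, 0],
  ],
  roll=[0, 0, 0, 0, 0, 0, 0, 0, 0, 0, 0, 0, 0, 0.023, 0.023, 0.023, 0.023, 0.023, 0.023, 0],
  fingers=[0.01, 0.01, 0.01, 0.01, 0.01, 0.01, 0.01, 0.01, 0.01, 0.01, 0.01, 0.01, 0.01, 0.01, 0.01, 0.01, 0.01, 0.01, 0.01, 0.01],
)

```text
time_s: 11.08
tcp_pos: [0.4696, 0.3629, 0.3392]
eef_rot: [0.698, 0.716, -0.0, -0.001]
ft_force: [-1.0, 0.9, -0.6]
gripper_width: 0.0173
```

```bash
python3 st.py
python3 - <<'E'
from ray import *
f=grab('scene');cv2.imwrite('pics/s9c.png',cv2.resize(f['frame'][110:225,215:375],None,fx=4.5,fy=4.5,interpolation=cv2.INTER_CUBIC)[...,::-1])
E
```

```text
t 11.0833 tcp [0.4696 0.3629 0.3392] grasp [0.4693 0.3631 0.1922] jaw 0.0262 down [-0.002  0.001 -1.   ] F [-0.96  0.91 -0.57] M [-0.03   0.119 -0.069] w 0.0173 q [-0.96  0.53  0.31  1.76 -0.21  0.88 -0.53]
```

View pics/s9c.png

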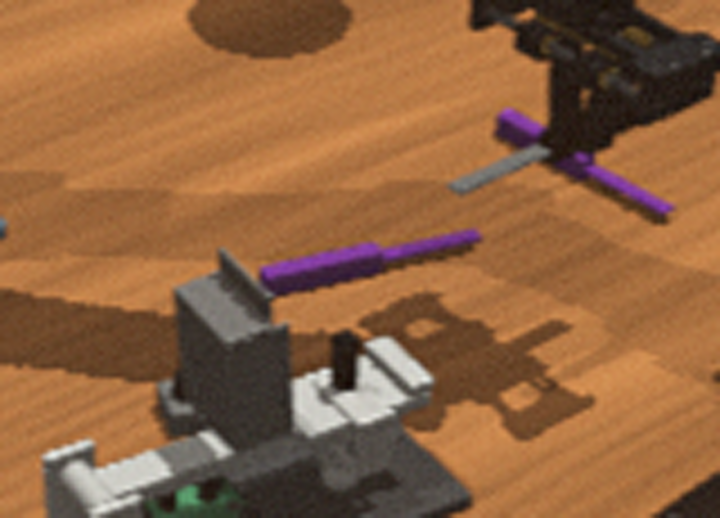

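The hood stays open and the tool hangs level in the grip. I'll lower it 169 mm, slowing at the end.

Request:
carry_out(
  linear=[
    [0, 0, -0.02],
    [0, 0, -0.02],
    [0, 0, -0.02],
    [0, 0, -0.02],
    [0, 0, -0.02],
    [0, 0, -0.02],
    [0, 0, -0.02],
    [0, 0, -0.012],
    [0, 0, -0.006],
    [0, 0, -0.004],
    [0, 0, -0.003],
    [0, 0, -0.002],
    [0, 0, -0.001],
    [0, 0, 0],
    [0, 0, 0],
  ],
  roll=[0, 0, 0, 0, 0, 0, 0, 0, 0, 0, 0, 0, 0, 0, 0],
  fingers=[0.01, 0.01, 0.01, 0.01, 0.01, 0.01, 0.01, 0.01, 0.01, 0.01, 0.01, 0.01, 0.01, 0.01, 0.01],
)

```text
time_s: 12.38
tcp_pos: [0.4725, 0.3608, 0.1717]
eef_rot: [0.7, 0.714, 0.0, 0.0]
ft_force: [0.4, -0.5, -0.7]
gripper_width: 0.0176
```

```bash
python3 st.py
```

```text
t 12.3833 tcp [0.4725 0.3608 0.1717] grasp [0.4726 0.3609 0.0247] jaw 0.0206 down [ 0.001  0.001 -1.   ] F [ 0.38 -0.53 -0.73] M [-0.039  0.086  0.009] w 0.0176 q [-0.89  0.79  0.22  1.81 -0.29  0.58 -0.46]
```

Request:
carry_out(
  linear=[
    [0, 0, -0.001],
    [0, 0, -0.001],
    [0, 0, 0],
    [0, 0, 0],
    [0, 0, 0],
    [0, 0, 0],
    [0, 0, 0],
    [0, 0, 0],
    [0, 0, 0],
    [0, 0, 0],
    [0, 0, 0],
  ],
  roll=[0, 0, 0, 0, 0, 0, 0, 0, 0, 0, 0],
  fingers=[0.01, 0.01, 0.01, 0.06, 0.06, 0.06, 0.06, 0.06, 0.06, 0.06, 0.06],
)

```text
time_s: 13.3
tcp_pos: [0.4723, 0.3606, 0.1692]
eef_rot: [0.7, 0.714, -0.0, 0.0]
ft_force: [-1.1, 0.3, -0.4]
gripper_width: 0.0601
```

Request:
carry_out(
  linear=[
    [0, 0, 0.02],
    [0, 0, 0.02],
    [0, 0, 0.03],
    [0, 0, 0.03],
    [0, 0, 0.03],
    [0, 0, 0.02],
    [0, 0, 0],
  ],
  roll=[0, 0, 0, 0, 0, 0, 0],
  fingers=[0.06, 0.06, 0.06, 0.06, 0.06, 0.06, 0.06],
)

```text
time_s: 13.88
tcp_pos: [0.4738, 0.3614, 0.3238]
eef_rot: [0.7, 0.714, 0.004, 0.0]
ft_force: [0.3, -0.6, 0.0]
gripper_width: 0.0599
```

```bash
python3 st.py
python3 - <<'E'
from ray import *
f=grab('scene');pickle.dump(f,open('scene10.pkl','wb'));cv2.imwrite('pics/s10c.png',cv2.resize(f['frame'][110:225,215:375],None,fx=4.5,fy=4.5,interpolation=cv2.INTER_CUBIC)[...,::-1])
f=grab('top');pickle.dump(f,open('top10.pkl','wb'));cv2.imwrite('pics/t10c.png',cv2.resize(f['frame'][190:280,165:355],None,fx=4,fy=4,interpolation=cv2.INTER_CUBIC)[...,::-1])
E
```

```text
t 13.8833 tcp [0.4738 0.3614 0.3238] grasp [0.4746 0.3622 0.1768] jaw 0.0203 down [ 0.006  0.005 -1.   ] F [ 0.31 -0.59  0.04] M [-0.108  0.016 -0.015] w 0.0599 q [-0.96  0.56  0.31  1.77 -0.22  0.84 -0.52]
```

View pics/s10c.png

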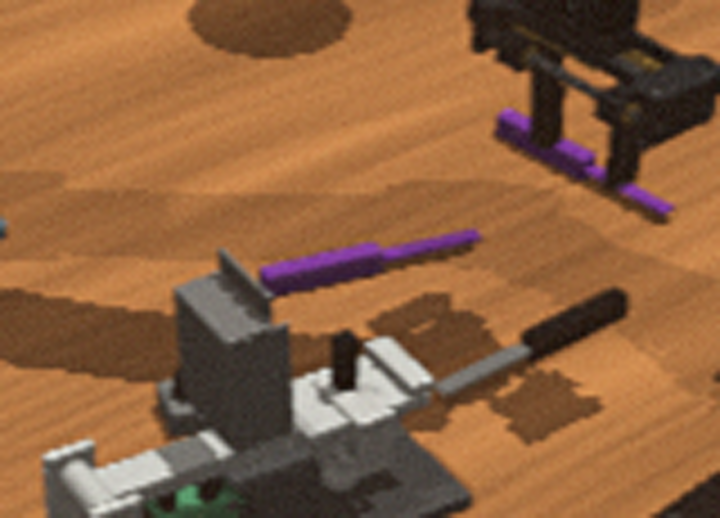

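View pics/t10c.png

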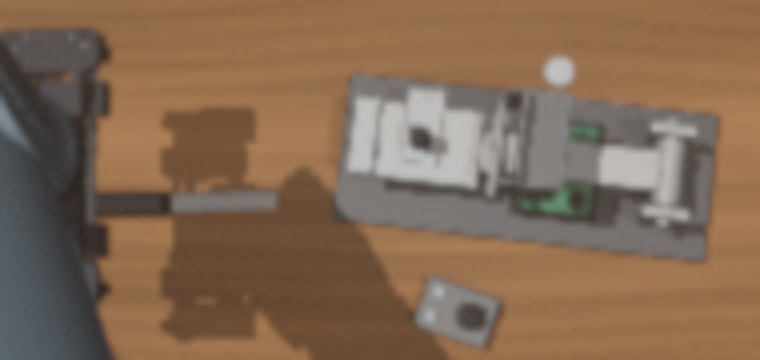

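The pry tool lies flat and released (scene crop (440,388) to (625,300)). The hood is open and the post shows at scene crop (346,335) and top crop (422,137). Next I'll measure the post.

Run:
```python
from ray import *
f=pickle.load(open('top10.pkl','rb'));g=pickle.load(open('scene10.pkl','rb'))
T=lambda c:(165+(c[0]+.5)/4-.5,190+(c[1]+.5)/4-.5)
S=lambda c:(215+(c[0]+.5)/4.5-.5,110+(c[1]+.5)/4.5-.5)
O=np.array([.5092,.1187]);xd=np.array([-.1168,-.9932]);yd=np.array([.9932,-.1168])
print(proj(g,np.r_[O,.133])*4.5-np.array([215,110])*4.5+1.75, proj(f,np.r_[O,.133])*4-np.array([165,190])*4+1.5)
print(ray(g,S((346,335)),.133),ray(f,T((422,137)),.133),ray(g,S((346,388)),.092))
for F,n,b in ((f,'postT',(205,240,250,292)),(g,'postS',(175,205,275,305))):
    a=F['frame'][b[0]:b[1],b[2]:b[3]];cv2.imwrite(f'pics/{n}.png',cv2.resize(a,None,fx=16,fy=16,interpolation=cv2.INTER_NEAREST)[...,::-1])
```

```text
[344.71274909 340.41699195] [419.43734749 135.48682411]
[0.50497551 0.12319651 0.133     ] [0.50805446 0.11679268 0.133     ] [0.50878196 0.12175684 0.092     ]
```

View pics/postT.png

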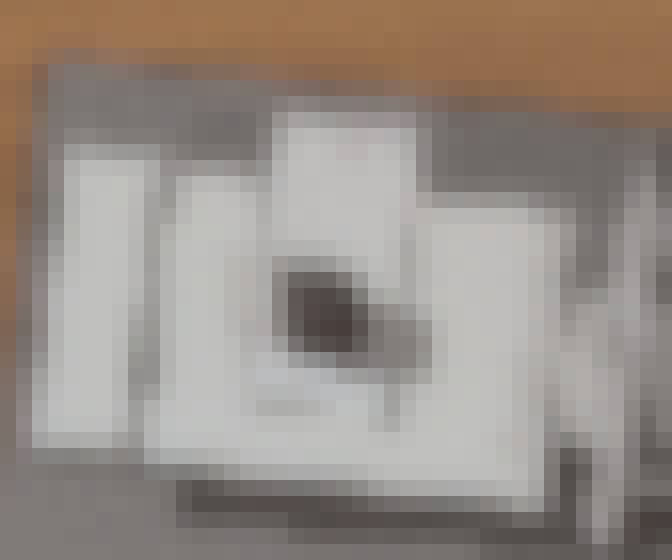

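View pics/postS.png

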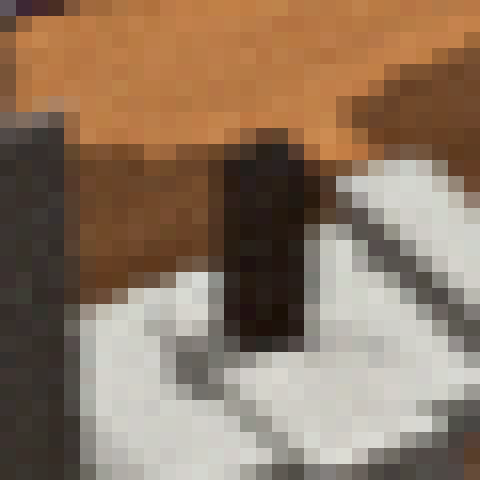

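Request:
carry_out(
  linear=[
    [0.0029, -0.02, 0],
    [0.0029, -0.02, 0],
    [0.0029, -0.02, 0],
    [0.0029, -0.02, 0],
    [0.0029, -0.02, 0],
    [0.0029, -0.02, 0],
    [0.0029, -0.02, 0],
    [0.0029, -0.02, 0],
    [0.0029, -0.02, 0],
    [0.0029, -0.02, 0],
    [0.0029, -0.02, 0],
    [0.0029, -0.02, 0],
    [0, 0, 0],
    [0, 0, 0],
  ],
  roll=[-0.0114, -0.0114, -0.0114, -0.0114, -0.0114, -0.0114, -0.0114, -0.0114, -0.0114, -0.0114, -0.0114, -0.0114, 0, 0],
  fingers=[0.06, 0.06, 0.06, 0.06, 0.06, 0.06, 0.06, 0.06, 0.06, 0.06, 0.06, 0.06, 0.06, 0.06],
)

```text
time_s: 15.15
tcp_pos: [0.5069, 0.1185, 0.3187]
eef_rot: [0.748, 0.663, -0.001, -0.0]
ft_force: [-0.9, -0.7, 0.2]
gripper_width: 0.0599
```

```bash
python3 st.py
python3 - <<'E'
from ray import *
f=grab('wrist');save(f,'w11.png')
f=grab('scene');cv2.imwrite('pics/s11c.png',cv2.resize(f['frame'][110:225,215:375],None,fx=4.5,fy=4.5,interpolation=cv2.INTER_CUBIC)[...,::-1])
E
```

```text
t 15.15 tcp [0.5069 0.1185 0.3187] grasp [0.5067 0.1183 0.1717] jaw -0.1202 down [-0.001 -0.001 -1.   ] F [-0.88 -0.68  0.17] M [0.032 0.099 0.068] w 0.0599 q [-0.61  0.46  0.38  1.97 -0.24  0.76 -0.22]
```

View pics/w11.png

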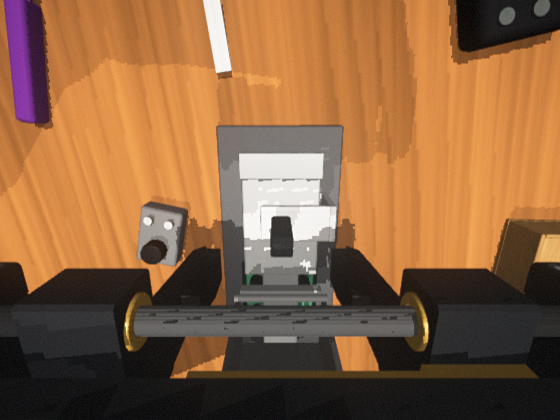

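View pics/s11c.png

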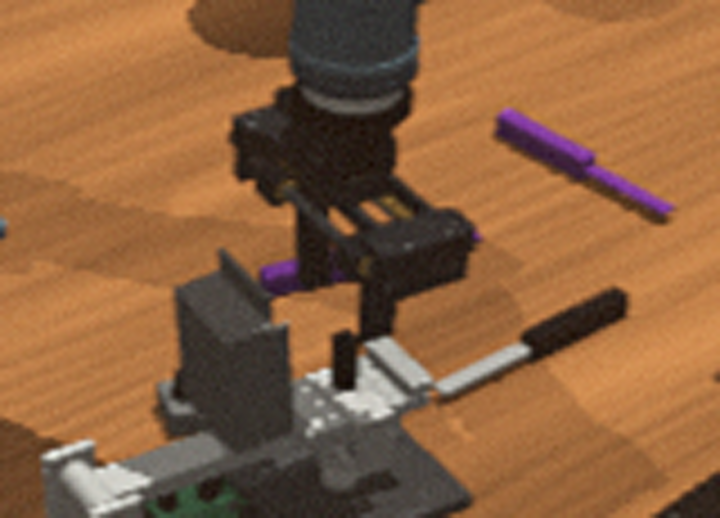

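Run:
```python
from ray import *
f=grab('wrist')
for uv,z in (((281,217),.092),((271,256),.133),((293,256),.133),((281,240),.133)): print(uv,ray(f,uv,z).round(4))
for z in (.092,.133): print(proj(f,[.508,.119,z]))
cv2.imwrite('pics/w12.png',cv2.resize(f['frame'][195:275,225:340],None,fx=6,fy=6)[...,::-1])
```

```text
(281, 217) [0.5116 0.1278 0.092 ]
(271, 256) [0.5035 0.1169 0.133 ]
(293, 256) [0.5169 0.1154 0.133 ]
(281, 240) [0.5108 0.1267 0.133 ]
[277.4911547  228.73665885]
[277.90768907 252.15872725]
```

View pics/w12.png

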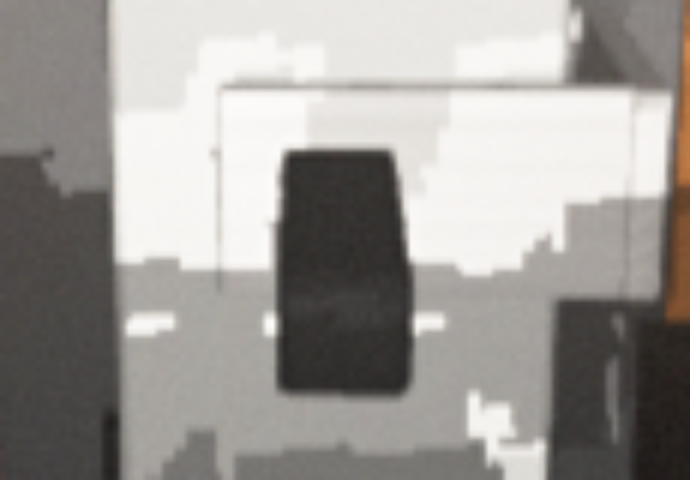

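Request:
carry_out(
  linear=[
    [0.0015, 0, -0.01],
    [0.0015, 0, -0.015],
    [0, 0, -0.015],
    [0, 0, -0.01],
    [0, 0, -0.004],
    [0, 0, 0],
    [0, 0, 0],
  ],
  roll=[0, 0, 0, 0, 0, 0, 0],
  fingers=[0.06, 0.06, 0.06, 0.06, 0.06, 0.06, 0.06],
)

```text
time_s: 15.88
tcp_pos: [0.5102, 0.1208, 0.2652]
eef_rot: [0.747, 0.665, -0.0, 0.0]
ft_force: [1.0, -0.2, 0.5]
gripper_width: 0.0601
```

```bash
python3 st.py
python3 - <<'E'
from ray import *
f=grab('wrist');save(f,'w13.png')
E
```

```text
t 15.8833 tcp [0.5102 0.1208 0.2652] grasp [0.5102 0.1208 0.1182] jaw -0.1159 down [-0. -0. -1.] F [ 0.99 -0.23  0.5 ] M [-0.051  0.04  -0.011] w 0.0601 q [-0.58  0.55  0.33  1.98 -0.29  0.65 -0.18]
```

View pics/w13.png

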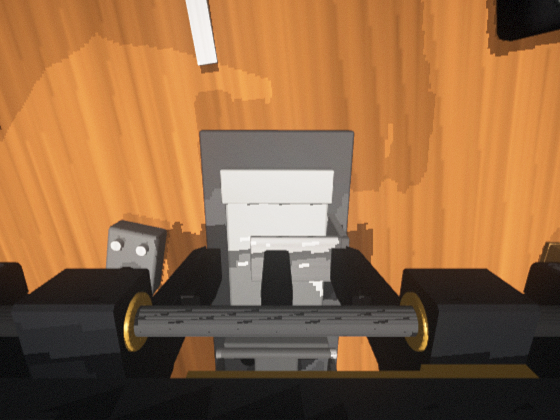

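Request:
carry_out(
  linear=[
    [0, -0.001, -0.001],
    [0, 0, 0],
    [0, 0, 0],
    [0, 0, 0],
    [0, 0, 0],
    [0, 0, 0],
    [0, 0, 0],
    [0, 0, 0],
    [0, 0, 0],
    [0, 0, 0],
    [0, 0, 0],
  ],
  roll=[0, 0, 0, 0, 0, 0, 0, 0, 0, 0, 0],
  fingers=[0.005, 0.005, 0.005, 0.005, 0.005, 0.005, 0.005, 0.005, 0.005, 0.005, 0.005],
  squeeze=45,
)

```text
time_s: 16.85
tcp_pos: [0.5103, 0.1196, 0.2643]
eef_rot: [0.747, 0.665, 0.0, 0.0]
ft_force: [1.4, -0.5, -1.5]
gripper_width: 0.0137
```

```bash
python3 st.py
```

```text
t 16.85 tcp [0.5103 0.1196 0.2643] grasp [0.5104 0.1196 0.1173] jaw -0.1163 down [ 0.001 -0.    -1.   ] F [ 1.44 -0.49 -1.45] M [-0.059 -0.254 -0.027] w 0.0137 q [-0.58  0.55  0.33  1.98 -0.29  0.65 -0.17]
```

Request:
carry_out(
  linear=[
    [0.0025, -0.0003, 0],
    [0.0025, -0.0003, 0],
    [0.0025, -0.0003, 0],
    [0.0025, -0.0003, 0],
    [0.0025, -0.0003, 0],
    [0.0025, -0.0003, 0],
    [0, 0, 0],
    [0, 0, 0],
    [0, 0, 0],
  ],
  roll=[0, 0, 0, 0, 0, 0, 0, 0, 0],
  fingers=[0.005, 0.005, 0.005, 0.005, 0.005, 0.005, 0.005, 0.005, 0.005],
)

```text
time_s: 17.6
tcp_pos: [0.5236, 0.1181, 0.264]
eef_rot: [0.747, 0.665, -0.002, -0.002]
ft_force: [-7.6, 1.3, 8.0]
gripper_width: 0.0133
```

```bash
python3 st.py
```

```text
t 17.6 tcp [0.5236 0.1181 0.264 ] grasp [0.5228 0.1182 0.117 ] jaw -0.1157 down [-0.005  0.    -1.   ] F [-7.6   1.29  8.02] M [ 0.105  1.472 -0.082] w 0.0133 q [-0.56  0.57  0.33  1.95 -0.29  0.67 -0.16]
```

Request:
carry_out(
  linear=[
    [0.001, -0.0001, 0],
    [0.001, -0.0001, 0],
    [0, 0, 0],
    [0, 0, 0],
  ],
  roll=[0, 0, 0, 0],
  fingers=[0.005, 0.005, 0.005, 0.005],
)

```text
time_s: 17.93
tcp_pos: [0.5254, 0.1179, 0.264]
eef_rot: [0.747, 0.665, -0.002, -0.002]
ft_force: [-8.2, 1.2, 8.6]
gripper_width: 0.0135
```

```bash
python3 st.py
python3 - <<'E'
from ray import *
f=grab('scene');cv2.imwrite('pics/s14c.png',cv2.resize(f['frame'][130:225,225:345],None,fx=6,fy=6,interpolation=cv2.INTER_CUBIC)[...,::-1])
E
```

```text
t 17.9333 tcp [0.5254 0.1179 0.264 ] grasp [0.5246 0.118  0.117 ] jaw -0.1157 down [-0.006  0.    -1.   ] F [-8.22  1.25  8.62] M [ 0.079  1.558 -0.041] w 0.0135 q [-0.56  0.57  0.33  1.95 -0.29  0.67 -0.16]
```

View pics/s14c.png

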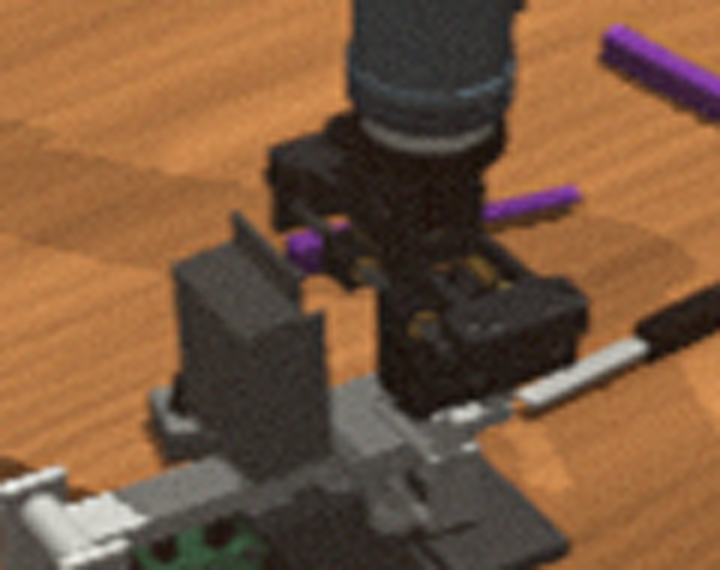

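The latch is pulled about 14 mm, with a spring force of about 8 N. I'll lift along the arm's arc, half first.

Request:
carry_out(
  linear=[
    [-0.0001, -0.0012, 0.0051],
    [-0.0002, -0.0013, 0.005],
    [-0.0002, -0.0014, 0.005],
    [-0.0002, -0.0015, 0.005],
    [-0.0002, -0.0017, 0.0049],
    [-0.0002, -0.0018, 0.0049],
    [0, 0, 0],
    [0, 0, 0],
  ],
  roll=[0, 0, 0, 0, 0, 0, 0, 0],
  fingers=[0.005, 0.005, 0.005, 0.005, 0.005, 0.005, 0.005, 0.005],
  squeeze=55,
)

```text
time_s: 18.65
tcp_pos: [0.5232, 0.1103, 0.2925]
eef_rot: [0.746, 0.665, -0.003, -0.003]
ft_force: [-7.0, 5.0, -4.0]
gripper_width: 0.0135
```

```bash
python3 st.py
python3 - <<'E'
from ray import *
f=grab('scene');cv2.imwrite('pics/s15c.png',cv2.resize(f['frame'][130:225,225:345],None,fx=6,fy=6,interpolation=cv2.INTER_CUBIC)[...,::-1])
E
```

```text
t 18.65 tcp [0.5232 0.1103 0.2925] grasp [0.522  0.1106 0.1455] jaw -0.1147 down [-0.009  0.002 -1.   ] F [-7.03  4.98 -4.  ] M [ 1.338  1.375 -0.016] w 0.0135 q [-0.56  0.52  0.35  1.94 -0.27  0.73 -0.17]
```

View pics/s15c.png

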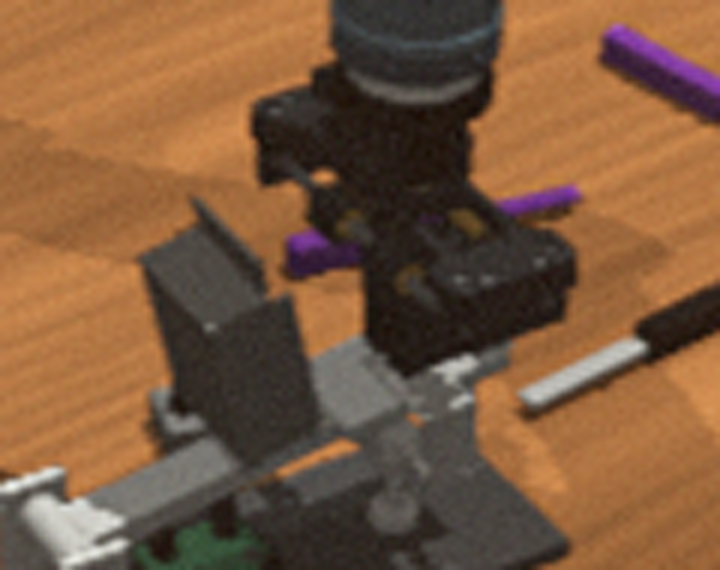

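The arm is up off the ball (ball at (395,510)). Continuing.

Request:
carry_out(
  linear=[
    [-0.0002, -0.0017, 0.005],
    [-0.0002, -0.0018, 0.005],
    [-0.0002, -0.0019, 0.005],
    [-0.0002, -0.002, 0.005],
    [-0.0003, -0.0022, 0.005],
    [-0.0003, -0.0024, 0.005],
    [-0.0003, -0.0025, 0.004],
    [0, 0, 0],
    [0, 0, 0],
    [0, 0, 0],
  ],
  roll=[0, 0, 0, 0, 0, 0, 0, 0, 0, 0],
  fingers=[0.005, 0.005, 0.005, 0.005, 0.005, 0.005, 0.005, 0.005, 0.005, 0.005],
)

```text
time_s: 19.53
tcp_pos: [0.5215, 0.0953, 0.3262]
eef_rot: [0.747, 0.665, -0.003, -0.003]
ft_force: [-7.3, 3.3, -4.9]
gripper_width: 0.0133
```

```bash
python3 st.py
python3 - <<'E'
from ray import *
f=grab('scene');pickle.dump(f,open('scene16.pkl','wb'));save(f,'s16.png');cv2.imwrite('pics/s16c.png',cv2.resize(f['frame'][130:225,225:345],None,fx=6,fy=6,interpolation=cv2.INTER_CUBIC)[...,::-1])
f=grab('top');save(f,'t16.png')
E
```

```text
t 19.5333 tcp [0.5215 0.0953 0.3262] grasp [0.5201 0.0954 0.1792] jaw -0.1152 down [-0.009  0.001 -1.   ] F [-7.28  3.35 -4.93] M [ 1.016  1.297 -0.064] w 0.0133 q [-0.56  0.46  0.38  1.94 -0.24  0.8  -0.17]
```

View pics/s16c.png

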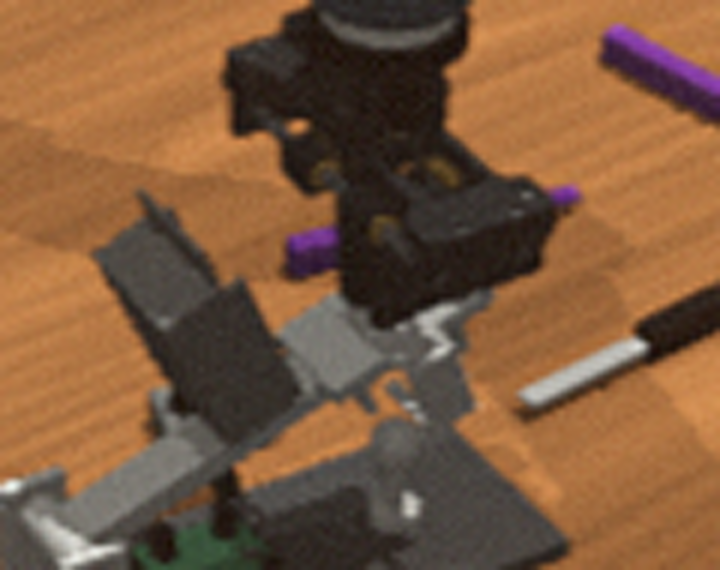

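View pics/t16.png

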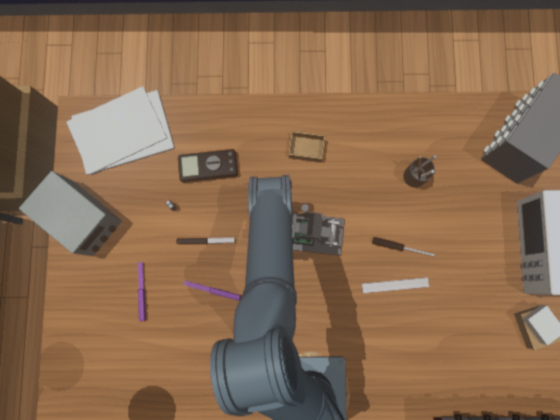

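```bash
python3 - <<'E'
from ray import *
g=pickle.load(open('scene16.pkl','rb'))
O=np.array([.5092,.1187]);xd=np.array([-.1168,-.9932]);yd=np.array([.9932,-.1168])
a=cv2.resize(g['frame'][130:225,225:345],None,fx=6,fy=6,interpolation=cv2.INTER_CUBIC).copy()
def rot(x,z,t):
    X,Z=x-.19,z-.075;return .19+X*np.cos(t)+Z*np.sin(t),.075-X*np.sin(t)+Z*np.cos(t)
for t,c in ((.26,(255,0,0)),(.34,(0,255,0))):
    print(t,'head z',rot(0,.075,t)[1])
    for pts in ([(-.053,-.029,.097),(-.053,.029,.097),(-.035,.029,.097),(-.035,.029,.087),(.045,.029,.087)],):
        p=[]
        for x,y,z in pts:
            X,Z=rot(x,z,t);p.append(((proj(g,np.r_[O+X*xd+y*yd,Z])-[225,130]+.5)*6).astype(int))
        cv2.polylines(a,[np.array(p)],False,c,1)
cv2.imwrite('pics/ov.png',a[...,::-1])
E
python3 st.py
```

```text
0.26 head z 0.12384530485950947
0.34 head z 0.13836254750675475
t 19.6333 tcp [0.5215 0.0954 0.3262] grasp [0.5202 0.0955 0.1792] jaw -0.1152 down [-0.009  0.001 -1.   ] F [-7.71  2.76 -5.24] M [ 1.046  1.381 -0.072] w 0.0132 q [-0.56  0.46  0.38  1.94 -0.24  0.8  -0.17]
```

View pics/ov.png

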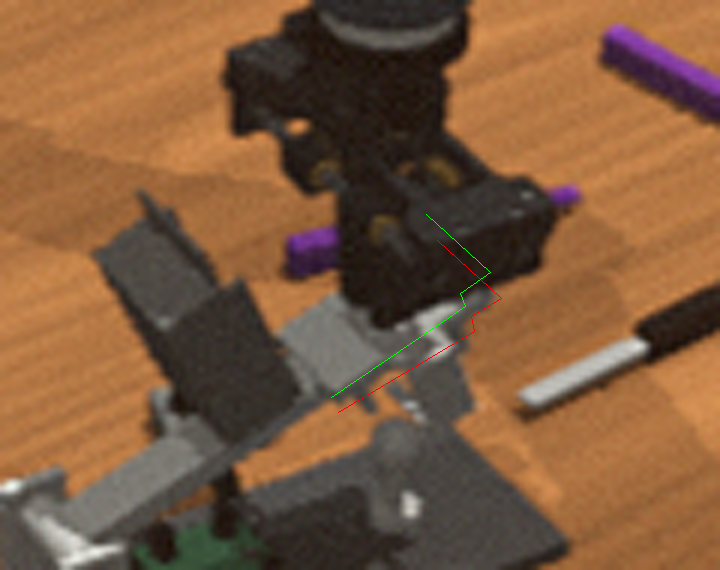

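The overlay puts the arm at about 0.27–0.29 rad (head around 126–130 mm), a bit less than the grasp travel suggests. I'll raise it a little more for margin.

Request:
carry_out(
  linear=[
    [-0.0003, -0.0022, 0.0045],
    [-0.0003, -0.0023, 0.0045],
    [-0.0003, -0.0024, 0.0045],
    [-0.0003, -0.0025, 0.004],
    [0, 0, 0],
    [0, 0, 0],
    [0, 0, 0],
    [0, 0, 0],
    [0, 0, 0],
    [0, 0, 0],
  ],
  roll=[0, 0, 0, 0, 0, 0, 0, 0, 0, 0],
  fingers=[0.005, 0.005, 0.005, 0.005, 0.005, 0.005, 0.005, 0.005, 0.005, 0.005],
)

```text
time_s: 20.47
tcp_pos: [0.5201, 0.0851, 0.3433]
eef_rot: [0.747, 0.665, -0.004, -0.003]
ft_force: [-7.4, 0.3, -5.8]
gripper_width: 0.0136
```

```bash
python3 st.py
python3 - <<'E'
from ray import *
g=grab('scene');pickle.dump(g,open('scene17.pkl','wb'))
O=np.array([.5092,.1187]);xd=np.array([-.1168,-.9932]);yd=np.array([.9932,-.1168])
a=cv2.resize(g['frame'][130:225,225:345],None,fx=6,fy=6,interpolation=cv2.INTER_CUBIC).copy()
def rot(x,z,t):
    X,Z=x-.19,z-.075;return .19+X*np.cos(t)+Z*np.sin(t),.075-X*np.sin(t)+Z*np.cos(t)
for t,c in ((.26,(255,0,0)),(.34,(0,255,0))):
    for pts in ([(-.053,-.029,.097),(-.053,.029,.097),(-.035,.029,.097),(-.035,.029,.087),(.045,.029,.087)],):
        p=[]
        for x,y,z in pts:
            X,Z=rot(x,z,t);p.append(((proj(g,np.r_[O+X*xd+y*yd,Z])-[225,130]+.5)*6).astype(int))
        cv2.polylines(a,[np.array(p)],False,c,1)
cv2.imwrite('pics/ov2.png',a[...,::-1])
E
python3 st.py
```

```text
t 20.4667 tcp [0.5201 0.0851 0.3433] grasp [0.5186 0.085  0.1963] jaw -0.1161 down [-0.01  -0.001 -1.   ] F [-7.39  0.34 -5.79] M [ 0.566  1.36  -0.119] w 0.0136 q [-0.56  0.43  0.39  1.93 -0.22  0.83 -0.16]
t 20.5167 tcp [0.5201 0.0851 0.3433] grasp [0.5186 0.0851 0.1963] jaw -0.116 down [-0.01 -0.   -1.  ] F [-7.98  1.08 -5.21] M [ 0.531  1.491 -0.086] w 0.0134 q [-0.56  0.43  0.39  1.93 -0.22  0.83 -0.16]
```

View pics/ov2.png

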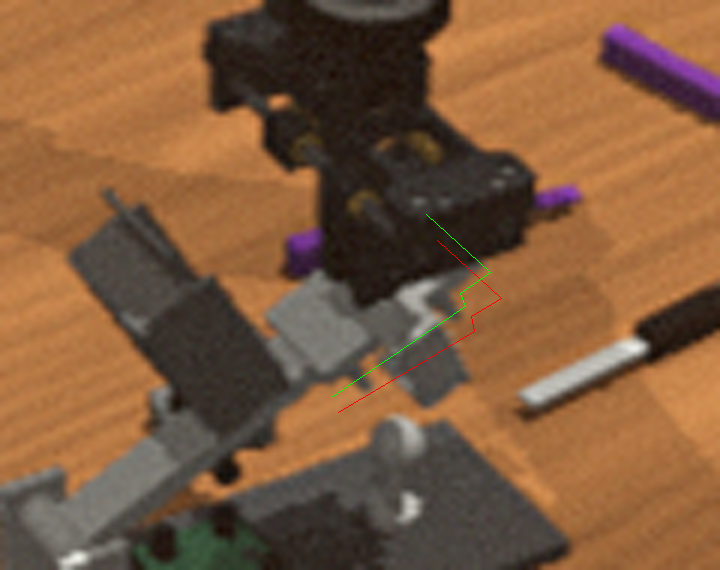

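The ledge corner at (483,270) now sits at or above the 0.34 rad line, so the head is at about 138 mm. I'll let it settle, check it's steady, and hand in.

Request:
carry_out(
  linear=[
    [0, 0, 0],
    [0, 0, 0],
    [0, 0, 0],
    [0, 0, 0],
    [0, 0, 0],
    [0, 0, 0],
    [0, 0, 0],
    [0, 0, 0],
    [0, 0, 0],
    [0, 0, 0],
    [0, 0, 0],
    [0, 0, 0],
  ],
  roll=[0, 0, 0, 0, 0, 0, 0, 0, 0, 0, 0, 0],
  fingers=[0.005, 0.005, 0.005, 0.005, 0.005, 0.005, 0.005, 0.005, 0.005, 0.005, 0.005, 0.005],
)

```text
time_s: 21.52
tcp_pos: [0.5201, 0.0851, 0.3432]
eef_rot: [0.747, 0.665, -0.004, -0.003]
ft_force: [-7.9, 1.0, -6.8]
gripper_width: 0.0134
```

```bash
python3 st.py
python3 - <<'E'
from ray import *
a=pickle.load(open('scene17.pkl','rb'));b=grab('scene')
d=cv2.absdiff(a['frame'],b['frame'])[130:225,225:345];print('diff',d.mean(),d.max())
o=pickle.load(open('scene0.pkl','rb'));d=cv2.absdiff(o['frame'],b['frame']).max(-1);cv2.imwrite('pics/diff.png',np.hstack([cv2.convertScaleAbs(d,alpha=3)]))
save(b,'s18.png')
E
```

```text
t 21.5167 tcp [0.5201 0.0851 0.3432] grasp [0.5186 0.085  0.1963] jaw -0.116 down [-0.01  -0.001 -1.   ] F [-7.87  0.99 -6.83] M [ 0.552  1.432 -0.129] w 0.0134 q [-0.56  0.43  0.39  1.93 -0.22  0.83 -0.16]
diff 3.291988304093567 25
```

View pics/diff.png

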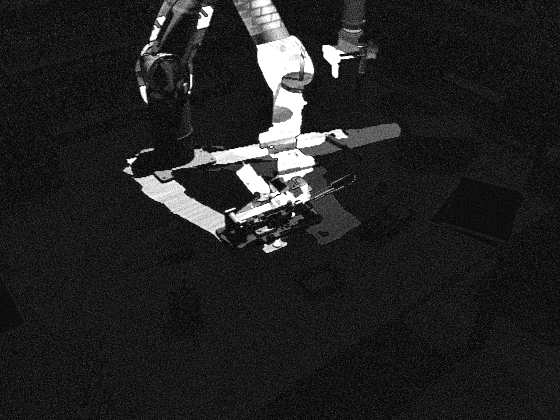

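View pics/s18.png

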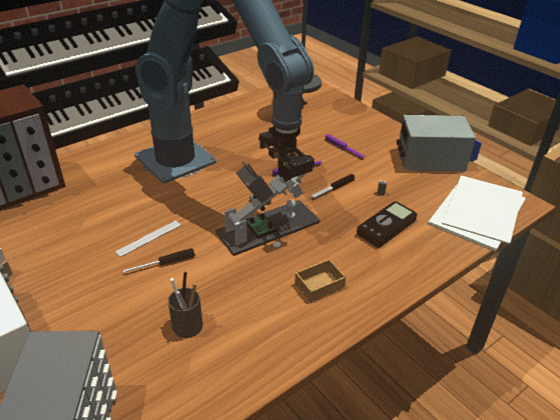

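Everything holds still. The bystanders have not moved; the coin cell at (277,244) is only in shadow. The pry tool lies flat. Handing in.

```bash
python3 -c "
from rig import bot
print(bot.sign_off())"
```

```text
the job is handed in; nothing more can be done
None
```

The job is handed in at about 21.6 s of the 72 s allowed; the hand-in reported no verdict.

**What I did:** I levered the hood up with the pry tool's blade under its lip and pushed it over to about 1.6 rad. I laid the pry tool flat back at its old place and let go. I then pinched the latch post, pulled it about 14 mm sideways and lifted the arm off the ball. The gripper is still holding it up.

**Last checks:**
- **Head height:** it reads about 138 mm from the picture, 63 mm up from the ball. The limit is 120 mm.
- **Steadiness:** over the last second the gripper pose changed by no more than 0.1 mm, and two pictures of the arm matched. The post was firmly held (13.4 mm opening), with about 7 N bearing down on it.
- **Hood, pry tool and bystanders:** the hood is open and the pry tool lies flat and free. The bystanders show no shift in the pictures.

**Disagreement:** partway up, the arm angle read from the picture (0.27–0.29 rad) was a little lower than the gripper's travel implied (about 0.34 rad). I raised the arm another 17 mm for margin.

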